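# Make up the watch service kit

### The arm

A 6-joint arm with a two-finger parallel gripper is mounted at the origin on a cart in front of the work surface, level with it; the furniture and walls round the work are solid. World frame = base frame: x ahead of the robot, y to its left, z up, the work surface at z = 0. Lengths are in m, angles in rad, forces in N, time in s.
With the tool pointing down it reaches from about 0.3 to 0.875 m from the base axis. Payload 4.2 kg.
Tool frame: the origin (TCP) lies on the mounting face of the last link; the fingertips stand 173 mm ahead of it and the grasp point (between the pads) lies 155 mm ahead of it (pinch_z is the distance from the TCP to the grasp point, in m); z points along the fingers, y is the line along which they close (so a half turn about z gives the same grasp; the last joint's range is limited). The gripper opens to 85 mm and grips with 20 to 120 N. Pads are 22 mm wide; open, the fingers measure 114 mm over their backs; the gripper's body (76 mm by 85 mm) begins 54 mm behind the grasp point. The pads swing forward as they close: fully open they stand 13 mm farther back than shut.
Start: joints at [-1.147, 0.32, 1.565, -0, 1.257, -0.02], TCP at [0.247, -0.519, 0.405] pointing down, gripper open.
Joint ranges: [-3.11, 3.11], [-0.84, 2.01], [0.21, 2.61], [-1.34, 4.49], [0.05, 2.63], [-2.56, 2.56]. Speed limits (rad/s): [2.57, 2.57, 3.14, 3.14, 3.14, 3.14].

### API

Orientations are given as a unit quaternion [x, y, z, w].
In Python, from workcell import observe, capture, close_job, pinch_z gives the robot as it stands.
- The arm moves only by the tool carry_out, never from a script. Its argument "plan" is one flat list of numbers, 5 for each row, row after row: the shift along the tool's x, y, z in mm, then the turn about the tool's z in units of 5 degrees (1.0 is 5 degrees), then the opening, from 0 (shut) to 1 (fully open). A call has exactly 5 rows; each row shifts and turns the commanded pose from where the row before left it, along the tool's axes as they then stand; what a row does not reach is not made up. A row lasts 1/12 s, in which the tool goes at most 41.7 mm and 7.16 degrees, less where a joint would pass 70% of its speed; a pose out of reach is approached as far as the arm can. A call with a gripper value outside its range is refused whole. The fingers move at their own pace and stop on an object; "grip_force" is the grip in N (left out, the last holds). Time passes only in rows, so rows that do not move let the fingers close, or fill a call up. It gives the time, the measured TCP pose, the force, the opening and the grip force at its end, in the units of the state.
- observe(): the state, without advancing time (a new reading comes with each control period).
- capture(name): name is "scene" or "top" or "wrist"; returns a dict with "color" (480x640x3 uint8, red, green, blue), "fx", "fy", "cx", "cy" (pixels), "k1" (the pictures are not rectified: a ray, as slopes to the right and down, at radius r is drawn at 1 + k1 r^2 times it, then the intrinsics apply), "R" (3x3) and "t" (3): a world point X has camera coordinates R X + t. Camera axes: x right, y down, z forward; pixel columns grow to the right and rows downward; lengths in m; the calibration is good to about 2 mm. A picture is of the moment at which its call begins. There is no depth.
- close_job(): hands the job in; it is judged then, once.
The state is a dict: "t": time; "qpos": joint angles; "qvel": joint speeds; "effort": joint torques, N m; "tool_pos": TCP position; "tool_rot": TCP orientation; "contact_force": force on the tool from outside, world axes, zero at the start; "moment": the same for the moment, N m; "width": finger opening in m; "grasp_force": force on a finger pad.
Only numpy, scipy, OpenCV 4.12 (cv2) and the standard library are available. Lean on these libraries where they do the work, as an engineer would, in place of code of your own. Each camera call takes 0.05 s, during which the arm holds its last target. There are 200 camera calls.

### The job

Make up the service kit in the dark wooden tray: stand the brown dropper bottle in the tall cup, the black eye loupe in the round dish and the stepped nylon die in the square dish, each upright, and lay the red movement vice flat in the oblong dish along its length. The lacquer bottle and the lidded oil cup only look similar and are not part of the kit: leave them standing where they are.

Things in the scene. Friction and masses are not known exactly. Their poses are not given: they have to be found in the camera images.
- oil_bottle: Brown glass dropper bottle with a paper label and a black rubber teat, 29 mm in diameter, 90 mm tall, standing; the straight glass body, where to grasp it, reaches 54 mm high (grip with the fingertips 34 to 40 mm above its underside). Origin: centre of its underside; z up.
- loupe: Eye loupe: plain black tapered cup, standing on its narrow lens end; 34 mm in diameter at the top rim, 30 mm tall. A grip from above bears on the top rim, fingertips about 14 mm or more above its underside. Origin: centre of its underside; z up.
- die: White nylon press die of stepped shape: round foot 22 mm in diameter and 11 mm high, with a narrow round stem 12 mm in diameter above it, 28 mm tall in all, standing on its foot; grasp the stem. Origin: centre of its underside; z up.
- vice: Small red movement vice lying flat: 34 mm along its x, 59 mm along its y (including the chrome thumb screw at its -y end), base 6 mm high, jaws to 15 mm; the jaws do not move. Grip across the 34 mm width at the origin with the fingertips 7 mm above the underside (the middle jaw lies there). Origin: centre of its underside; z up.
- lacquer_bottle: Clear bottle of pale pink lacquer with a long black cap, 31 mm in diameter, 79 mm tall, standing: a look-alike of the oil bottle that does not belong in the kit; leave it where it stands. Origin: centre of its underside; z up.
- oil_cup: Round oil cup, black with a red lid with a knob, 34 mm in diameter, 26 mm tall: about the size of the loupe but does not belong in the kit; leave it where it stands. All stands on a fixed cork mat, 2 mm thick. Of no concern: a flat white disc, 29 x 14 mm, and a flat grey pot, 46 x 16 mm; beyond x = 0.586 the bench top is a step at z = 0.035. Origin: centre of its underside; z up.
- tall_cup: White round cup, the tallest of the four, for the oil bottle: inside 46 mm in diameter, wall 2 mm, floor 3 mm thick, rim 26 mm above its underside (30 mm above the mat). Fixed on the fixed kit tray; the four cups swap places from start to start. Origin: centre of its underside (4 mm above the mat); x and y along the tray's sides, z up.
- round_dish: White low round dish, for the loupe: inside 56 mm in diameter, wall 2 mm, floor 3 mm thick, rim 8 mm above its underside. Dark wooden tray: 152 (x) x 176 (y) mm, lip 9 mm high. Fixed on the fixed kit tray; the four cups swap places from start to start. Origin: centre of its underside (4 mm above the mat); x and y along the tray's sides, z up.
- square_dish: White low square dish, for the die: inside 42 x 42 mm, wall 2 mm, floor 2 mm thick, rim 8 mm above its underside. The cups stand two by two, centres 72 mm apart along the tray's x and 84 mm along its y. Fixed on the fixed kit tray; the four cups swap places from start to start. Origin: centre of its underside (4 mm above the mat); x and y along the tray's sides, z up.
- oblong_dish: White low oblong dish, for the vice: inside 50 mm along its x, 76 mm along its y, wall 2 mm, floor 2 mm thick, rim 8 mm above its underside. The vice goes in with its length along the dish, either way round. Fixed on the fixed kit tray; the four cups swap places from start to start. Origin: centre of its underside (4 mm above the mat); x and y along the tray's sides, z up.

How it is judged:
At the end, for the whole second after the job is handed in: Within 12 mm of its cup's centre the oil bottle, 18 loupe, 16 die, 14 vice; each resting on its cup's floor (underside less than 7 mm over the cup's), tilt under 0.12 rad, at rest; lacquer bottle and oil cup upright and within 20 mm of their start (horizontal distance between oil_bottle and tall_cup below 0.012 m and z of oil_bottle in the frame of tall_cup between -0.002 and 0.007 m and angle between each of oil_bottle, loupe, die, vice's own z axis and vertical below 0.12 rad and linear speed of each of oil_bottle, loupe, die, vice below 0.02 m/s and horizontal distance between loupe and round_dish below 0.018 m and z of loupe in the frame of round_dish between -0.002 and 0.007 m and horizontal distance between die and square_dish below 0.016 m and z of die in the frame of square_dish between -0.002 and 0.007 m and horizontal distance between vice and oblong_dish below 0.014 m and z of vice in the frame of oblong_dish between -0.002 and 0.007 m and distance of each of lacquer_bottle, oil_cup from where it was at the start of the episode below 0.02 m and angle between each of lacquer_bottle, oil_cup's own z axis and vertical below 0.15 rad); the robot touches nothing.
It fails at once if the lacquer bottle is moved more than 30 mm or knocked over (distance of lacquer_bottle from where it was at the start of the episode above 0.03 m or angle between lacquer_bottle's own z axis and vertical above 0.5 rad).
It fails at once if the lidded oil cup is moved more than 30 mm or knocked over (distance of oil_cup from where it was at the start of the episode above 0.03 m or angle between oil_cup's own z axis and vertical above 0.5 rad).
It also fails if it takes over 109 s, if anything falls off the work surface, if the arm or the gripper's body presses on something with over 40 N, if the wrist force passes 120 N, or if a joint passes its speed limit or range.

## Working session

There is one attempt and no reset: what is moved stays moved. The work goes in short steps, Python scripts to look and compute and a tool call to move; the robot and the scene stay as the last step left them, time stands still between calls to the robot, and variables do not carry over. Pictures are saved under pics/ and viewed, at most 14 in all, crops included, and the job is handed in when it is done.

Besides the shell and the picture viewer there is one more tool, called after "Emit:" by a JSON object that holds its "method" and its "body", one argument or row to a line. carry_out: Moves the arm, as the interface text tells. Its arguments: {"type":"object","properties":{"plan":{"type":"array","items":{"type":"number"}},"grip_force":{"type":"number"}},"required":["plan"]}

```bash
mkdir -p pics
cat > h.py <<'E'
import numpy as np, cv2
from workcell import observe, capture, close_job, pinch_z
def K(c): return np.array([[c['fx'],0,c['cx']],[0,c['fy'],c['cy']],[0,0,1]])
def ray(c,uv,z):
    d=np.array([(uv[0]-c['cx'])/c['fx'],(uv[1]-c['cy'])/c['fy']]); s=d.copy()
    for _ in range(20): s=d/(1+c['k1']*(s@s))
    R=np.array(c['R']);t=np.array(c['t']); o=-R.T@t; v=R.T@np.r_[s,1]
    return o+v*(z-o[2])/v[2]
def proj(c,X):
    p=np.array(c['R'])@np.array(X)+np.array(c['t']); s=p[:2]/p[2]; s=s*(1+c['k1']*(s@s))
    return s*[c['fx'],c['fy']]+[c['cx'],c['cy']]
E
python3 - <<'E'
from h import *
import pickle
print(pinch_z,observe())
for n in('top','scene'):
    c=capture(n);pickle.dump(c,open(n+'.pkl','wb'));cv2.imwrite(f'pics/{n}0.png',c['color'][:,:,::-1]);print(n,-np.array(c['R']).T@c['t'],c['fx'],c['k1'])
    print(np.array(c['R']).round(2))
E
```

```text
0.1547 {'t': 0.0, 'qpos': array([-1.14701272e+00,  3.20288905e-01,  1.56570285e+00, -1.21564240e-05,
        1.25741352e+00, -2.00008868e-02]), 'qvel': array([ 0.00028318,  0.00111956, -0.00091831, -0.00066318, -0.00140802,
        0.00091542]), 'effort': array([-1.96716405e-04, -4.15517163e+01, -2.34158331e+01,  2.71950995e-05,
        8.18686851e-03,  2.92684511e-06]), 'tool_pos': array([ 0.2468069 , -0.51913803,  0.40387446]), 'tool_rot': array([ 9.75481944e-01,  2.20077612e-01, -1.87399025e-04, -8.86744283e-04]), 'contact_force': array([ 0.04192157, -0.25278429,  0.43282474]), 'moment': array([0.04045271, 0.01076665, 0.02014904]), 'grasp_force': 0.0, 'width': 0.08526509994186869}
top [0.32089651 0.05940568 1.27516374] 555.4058127676883 -0.04223719079355815
[[-0.02 -1.    0.01]
 [-0.99  0.02 -0.11]
 [ 0.11 -0.01 -0.99]]
scene [0.12435531 0.77608294 0.63401433] 439.4055235816089 -0.033815877418042414
[[-0.9  -0.44  0.01]
 [-0.27  0.53 -0.8 ]
 [ 0.35 -0.72 -0.6 ]]
```

View pics/top0.png

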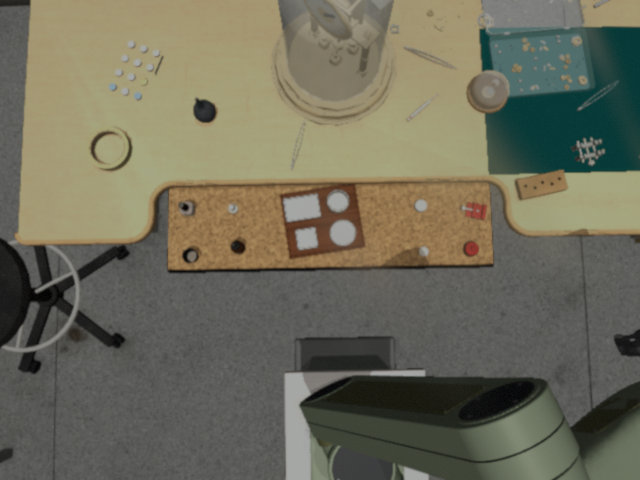

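View pics/scene0.png

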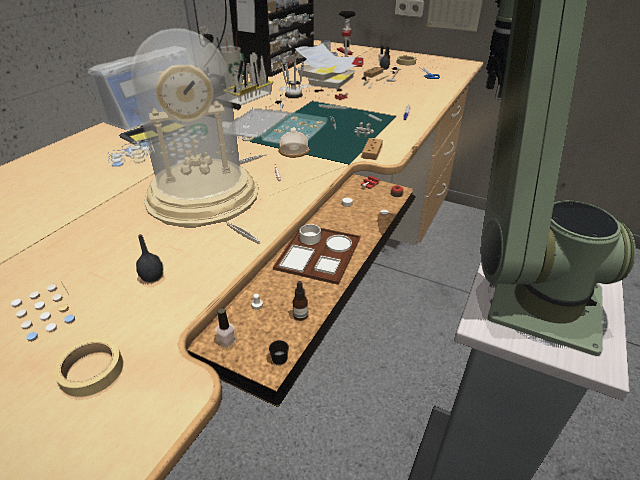

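Top: mat u 168–493, v 183–270; lacquer bottle (187,208), die (232,209), oil bottle (238,246), loupe (190,256), tray (322,220), vice (475,211), oil cup (471,248), grey pot (424,254). Scene view agrees. Enlarging next.

Run:
```python
from h import *
a=cv2.imread('pics/top0.png')[178:274,165:365]; b=cv2.imread('pics/top0.png')[178:274,365:500]; c=cv2.imread('pics/scene0.png')[170:370,190:420]
A=cv2.resize(a,None,fx=4,fy=4,interpolation=cv2.INTER_CUBIC)
B=cv2.resize(b,None,fx=2,fy=2); C=cv2.resize(c,None,fx=1.05,fy=1.05)
o=np.zeros((600,800,3),np.uint8);o[:384]=A;o[390:582,:270]=B;o[388:598,280:521]=C[:210];
cv2.imwrite('pics/crop.png',o)
import pickle
t=pickle.load(open('top.pkl','rb'))
for n,uv,z in [('die',(232,209),.03),('oil',(238,246),.092),('loupe',(190,256),.032),('tray',(322,220),.01),('vice',(475,211),.017),('cup',(471,248),.028),('lac',(187,208),.08)]: print(n,ray(t,uv,z).round(3))
```

```text
Traceback (most recent call last):
ValueError: could not broadcast input array from shape (210,242,3) into shape (210,241,3)
```

```bash
cat > m.py <<'E'
from h import *
import pickle
t=pickle.load(open('top.pkl','rb'));s=pickle.load(open('scene.pkl','rb'))
def blobs(c,mask,box,mn=15):
    x0,y0,x1,y1=box;m=np.zeros_like(mask);m[y0:y1,x0:x1]=mask[y0:y1,x0:x1]
    n,l,st,ce=cv2.connectedComponentsWithStats(m)
    return [(ce[i].round(1),st[i].tolist(),cv2.minAreaRect(np.argwhere(l==i)[:,::-1].astype(np.float32))) for i in range(1,n) if st[i,4]>=mn]
def masks(c):
    h=cv2.cvtColor(c['color'],cv2.COLOR_RGB2HSV).astype(int);H,S,V=h[...,0],h[...,1],h[...,2]
    return dict(white=((S<50)&(V>130)).astype(np.uint8),dark=(V<60).astype(np.uint8),red=(((H<6)|(H>172))&(S>150)&(V>80)).astype(np.uint8))
E
python3 - <<'E'
from m import *
a=cv2.imread('pics/top0.png')[178:274,165:365]; b=cv2.imread('pics/top0.png')[178:274,365:500]; c=cv2.imread('pics/scene0.png')[170:370,190:420]
A=cv2.resize(a,None,fx=4,fy=4,interpolation=cv2.INTER_CUBIC)
B=cv2.resize(b,(270,192)); C=cv2.resize(c,(240,208))
o=np.zeros((600,800,3),np.uint8);o[:384]=A;o[390:582,:270]=B;o[388:596,280:520]=C
cv2.imwrite('pics/crop.png',o)
for n,c,box in(('top',t,(169,186,492,267)),('scene',s,(190,170,412,375))):
    for k,m in masks(c).items():
        for b in blobs(c,m,box): print(n,k,b[0],b[1],np.round(b[2][1],1),round(b[2][2],1),ray(c,b[0],.012)[:2].round(3))
E
```

```text
top white [337.5 201.6] [327, 193, 21, 19, 296] [18.4 18.4] 45.0 [0.536 0.032]
top white [301.8 207.6] [284, 194, 37, 28, 777] [23.3 34.4] 80.5 [0.523 0.114]
top white [420.5 205.2] [415, 200, 12, 12, 113] [11. 11.] 90.0 [ 0.524 -0.16 ]
top white [232.4 208.2] [228, 204, 10, 9, 61] [8.9 8. ] 26.6 [0.525 0.274]
top white [464.8 208. ] [462, 206, 9, 4, 21] [8. 3.] 0.0 [ 0.516 -0.262]
top white [342.5 232.4] [330, 220, 26, 25, 505] [24. 25.] 90.0 [0.464 0.022]
top white [306.4 238.4] [296, 228, 22, 22, 381] [19.4 20.5] 81.9 [0.452 0.104]
top white [424.2 250.6] [420, 247, 9, 9, 57] [8.9 7.2] 26.6 [ 0.419 -0.164]
top dark [184.7 206.8] [182, 204, 6, 7, 31] [6. 5.] 90.0 [0.53  0.384]
top dark [237.8 246.6] [232, 241, 13, 12, 125] [11. 12.] 90.0 [0.436 0.261]
top dark [186.6 254.1] [183, 248, 11, 14, 62] [ 8.4 13.7] 20.0 [0.421 0.378]
top dark [447.5 265.8] [390, 264, 102, 3, 128] [  2. 101.] 90.0 [ 0.383 -0.216]
top red [478.9 211.4] [472, 204, 14, 15, 120] [12.4 12.5] 12.5 [ 0.507 -0.294]
top red [468.6 213.4] [467, 212, 4, 4, 15] [3. 3.] 90.0 [ 0.503 -0.27 ]
top red [471.1 248.5] [465, 
[... 1410 characters left out ...]
rk [338.6 232.7] [321, 229, 37, 8, 46] [36.7  1.2] 11.3 [ 0.477 -0.014]
scene dark [306.  275.3] [273, 267, 66, 17, 130] [66.5  2.1] 13.0 [0.473 0.159]
scene dark [299.2 296.9] [293, 281, 14, 28, 231] [27. 13.] 90.0 [0.454 0.223]
scene dark [222.8 320.6] [217, 311, 12, 19, 142] [18.1  8.8] 77.0 [0.551 0.345]
scene dark [299.7 318. ] [294, 316, 14, 4, 28] [ 3. 13.] 90.0 [0.425 0.273]
scene dark [278.4 351.7] [269, 341, 19, 24, 334] [23. 18.] 90.0 [0.419 0.361]
scene dark [214.7 365.7] [190, 352, 50, 23, 245] [53.7  8.4] 24.8 [0.5   0.436]
scene red [371.2 181.3] [364, 176, 15, 12, 68] [10.4 13.2] 53.1 [ 0.502 -0.288]
scene red [396.9 188.6] [392, 185, 11, 8, 51] [9.8 6.7] 26.6 [ 0.422 -0.282]
```

View pics/crop.png

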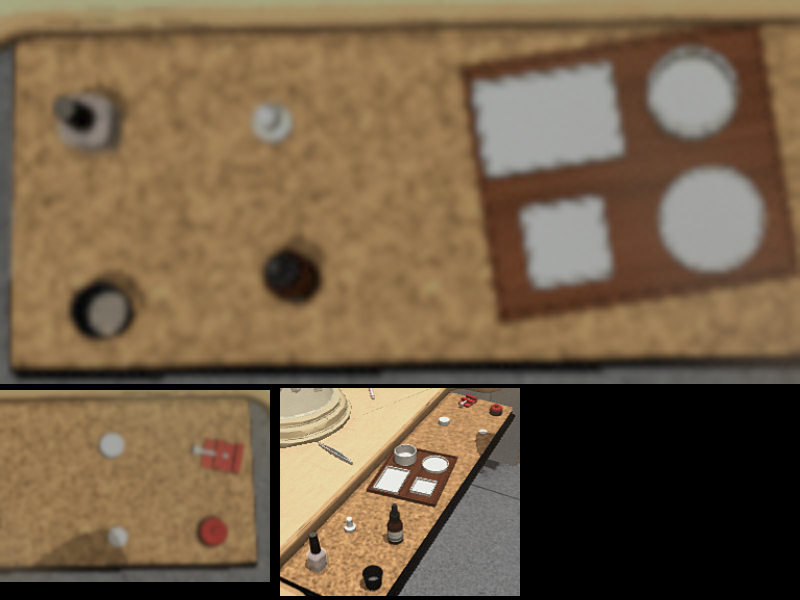

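Crop: lacquer bottle at crop (90,120), die (272,122), loupe (103,308), oil bottle (292,275), oblong dish (548,120), tall cup (693,92), square (567,242), round (712,218); the vice is lower left, with its screw to the left. The dish grid comes out at 72 × 83 mm with yaw about 8°, which matches the sizes given. Next I hover over the vice.

```bash
cat >> h.py <<'E'
def yaw(o):
    from scipy.spatial.transform import Rotation as Ro
    M=Ro.from_quat(o['tool_rot']).as_matrix(); return np.degrees(np.arctan2(M[1,0],M[0,0]))
def plan(wps):
    "wps: list of (x,y,z,psi_deg,open,nrows); prints rows from the present pose"
    o=observe();p=np.array(o['tool_pos']);a=yaw(o);print('t %.2f'%o['t'],'at',p.round(4),'psi %.1f'%a,'w %.4f'%o['width'],'gf %.1f'%o['grasp_force'],'F',np.round(o['contact_force'],1));R=[]
    for x,y,z,ps,op,n in wps:
        ps=a if ps is None else ps
        for i in range(n):
            k=n-i;d=(np.array([x,y,z])-p)/k*1000;c,s=np.cos(np.radians(a)),np.sin(np.radians(a))
            r=np.round([c*d[0]+s*d[1],s*d[0]-c*d[1],-d[2]],1);u=round(-(ps-a)/k/5,2);R.append([*r,u,op])
            p=p+np.array([c*r[0]+s*r[1],s*r[0]-c*r[1],-r[2]])/1000;a-=5*u
    for i in range(0,len(R),5): print([float(v) for r in R[i:i+5] for v in r])
E
python3 -c "
from h import *
plan([(.5,-.285,.34,90,1,15)])"
```

```text
t 0.10 at [ 0.2468 -0.5192  0.404 ] psi 25.4 w 0.0854 gf 0.0 F [-0.1  1.2  0.2]
[21.9, -6.9, 4.3, -0.86, 1.0, 22.4, -5.2, 4.3, -0.86, 1.0, 22.7, -3.5, 4.3, -0.86, 1.0, 22.9, -1.8, 4.3, -0.86, 1.0, 23.0, -0.0, 4.3, -0.86, 1.0]
[22.9, 1.7, 4.2, -0.86, 1.0, 22.8, 3.4, 4.3, -0.86, 1.0, 22.4, 5.1, 4.2, -0.86, 1.0, 22.0, 6.7, 4.3, -0.86, 1.0, 21.4, 8.4, 4.2, -0.86, 1.0]
[20.7, 10.0, 4.3, -0.86, 1.0, 19.9, 11.5, 4.2, -0.86, 1.0, 19.0, 12.9, 4.3, -0.86, 1.0, 18.0, 14.3, 4.2, -0.87, 1.0, 16.9, 15.7, 4.3, -0.86, 1.0]
```

Emit:
{"method": "carry_out", "body": {
  "plan": [22, -7, 4, -0.86, 1, 22, -5, 4, -0.86, 1, 23, -4, 4, -0.86, 1, 23, -2, 4, -0.86, 1, 23, 0, 5, -0.86, 1],
  "grip_force": 40
}}

```text
t: 0.52
tool_pos: [0.3315, -0.4398, 0.3832]
tool_rot: [0.917, 0.4, -0.0, -0.0]
contact_force: [0.3, -0.6, -0.9]
width: 0.0858
grasp_force: 0.0
```

Emit:
{"method": "carry_out", "body": {
  "plan": [23, 2, 4, -0.86, 1, 23, 3, 4, -0.86, 1, 22, 5, 4, -0.86, 1, 22, 7, 4, -0.86, 1, 21, 8, 5, -0.86, 1]
}}

```text
t: 0.93
tool_pos: [0.4156, -0.3621, 0.3623]
tool_rot: [0.826, 0.564, -0.0, -0.0]
contact_force: [0.4, -0.1, 0.2]
width: 0.0854
grasp_force: 0.0
```

Emit:
{"method": "carry_out", "body": {
  "plan": [21, 10, 4, -0.86, 1, 20, 12, 4, -0.86, 1, 19, 13, 4, -0.86, 1, 18, 14, 4, -0.87, 1, 17, 16, 5, -0.86, 1]
}}

```text
t: 1.35
tool_pos: [0.5006, -0.2836, 0.3413]
tool_rot: [0.706, 0.708, -0.0, -0.0]
contact_force: [0.4, 0.1, 0.2]
width: 0.0854
grasp_force: 0.0
```

Emit:
{"method": "carry_out", "body": {
  "plan": [0, 0, 0, 0, 1, 0, 0, 0, 0, 1, 0, 0, 0, 0, 1, 0, 0, 0, 0, 1, 0, 0, 0, 0, 1]
}}

```text
t: 1.77
tool_pos: [0.4994, -0.2852, 0.342]
tool_rot: [0.708, 0.706, -0.0, 0.0]
contact_force: [0.2, 0.2, -0.2]
width: 0.0855
grasp_force: 0.0
```

```bash
cat > w.py <<'E'
from m import *
import sys
o=observe();c=capture('wrist');pickle.dump(c,open('wrist.pkl','wb'));cv2.imwrite('pics/'+sys.argv[1]+'.png',c['color'][:,:,::-1])
print(o['tool_pos'].round(4),round(yaw(o),1),'cam',(-np.array(c['R']).T@c['t']).round(3),np.array(c['R']).round(2).tolist(),c['fx'])
z=float(sys.argv[2])
for k,m in masks(c).items():
    for b in blobs(c,m,(0,0,640,480),150):
        bp=np.array([ray(c,q,z)[:2] for q in cv2.boxPoints(b[2])]);e=bp[1]-bp[0],bp[2]-bp[1]
        print(k,b[0],b[1],'ctr',ray(c,b[2][0],z)[:2].round(4),'size',[round(np.linalg.norm(v)*1000,1) for v in e],'ang',[round(np.degrees(np.arctan2(v[1],v[0])),1) for v in e])
E
python3 w.py w1 .009
```

```text
[ 0.4994 -0.2852  0.342 ] 89.9 cam [ 0.5   -0.215  0.312] [[1.0, -0.0, 0.0], [-0.0, -0.96, 0.28], [0.0, -0.28, -0.96]] 347.92610943008384
white [550.2 108.4] [437, 0, 203, 263, 35424] ctr [ 0.682  -0.2084] size [np.float64(149.7), np.float64(213.6)] ang [np.float64(-0.6), np.float64(-75.5)]
white [347.7  65.9] [331, 47, 35, 39, 1072] ctr [ 0.5241 -0.159 ] size [np.float64(26.4), np.float64(27.1)] ang [np.float64(-0.1), np.float64(-87.8)]
white [214.5  73.5] [201, 59, 28, 30, 663] ctr [ 0.4185 -0.1644] size [np.float64(21.1), np.float64(20.9)] ang [np.float64(0.2), np.float64(-94.4)]
white [123.2 237.3] [0, 88, 398, 252, 47658] ctr [ 0.3947 -0.2771] size [np.float64(232.2), np.float64(315.4)] ang [np.float64(75.8), np.float64(0.2)]
white [136.6 115.8] [107, 106, 76, 19, 859] ctr [ 0.3589 -0.1954] size [np.float64(60.3), np.float64(13.9)] ang [np.float64(0.2), np.float64(-96.5)]
white [440.  167.1] [429, 145, 28, 39, 633] ctr [ 0.6068 -0.2355] size [np.float64(31.7), np.float64(21.5)] ang [np.float64(90.1), np.float64(-5.0)]
white [334.8 199.6] [329, 188, 14, 30, 181] ctr [ 0.5152 -0.2
[... 889 characters left out ...]
 0.3199 -0.1494] size [np.float64(125.4), np.float64(72.2)] ang [np.float64(0.6), np.float64(-97.1)]
dark [240.7 200.5] [223, 189, 26, 33, 164] ctr [ 0.431  -0.2666] size [np.float64(13.3), np.float64(31.0)] ang [np.float64(30.3), np.float64(-61.2)]
dark [319.4 418.6] [0, 298, 640, 182, 63839] ctr [ 0.5017 -0.4606] size [np.float64(599.8), np.float64(224.4)] ang [np.float64(-0.1), np.float64(-76.4)]
red [225.7 209.5] [208, 191, 37, 37, 1086] ctr [ 0.4193 -0.2731] size [np.float64(31.2), np.float64(32.2)] ang [np.float64(-0.0), np.float64(-93.5)]
red [329.5 222.9] [308, 198, 44, 51, 1343] ctr [ 0.5106 -0.2861] size [np.float64(40.7), np.float64(33.5)] ang [np.float64(77.8), np.float64(-12.3)]
```

View pics/w1.png

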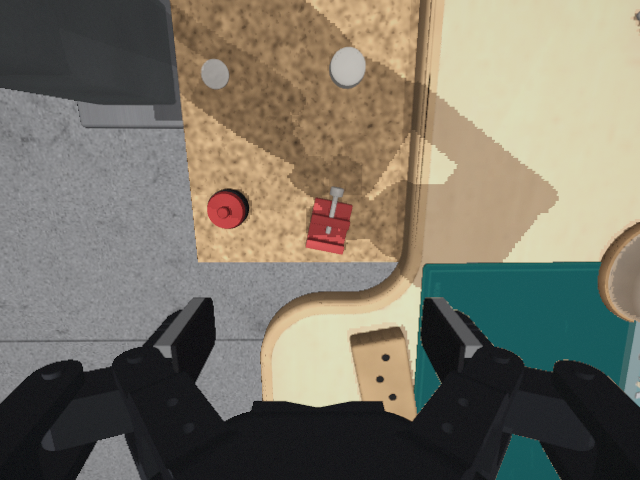

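Wrist view: vice at (329,222), screw towards image top (336,188), far end (326,252); oil cup at (226,209). The red blob measures 33.5 mm across, as it must.

Run:
```python
from m import *
c=pickle.load(open('wrist.pkl','rb'))
a=ray(c,(336,188),.01);b=ray(c,(326,252.5),.017);print(a,b,(a+b)/2,np.linalg.norm((a-b)[:2]),np.degrees(np.arctan2(*(a-b)[[1,0]])))
# red mask orientation after rectifying to plane
m=masks(c)['red'];m[:,:300]=0
p=np.argwhere(m)[:,::-1]; p=p[(p[:,0]<360)&(p[:,1]<260)]
W=np.array([ray(c,q,.013)[:2]*1000 for q in p]).astype(np.float32)
print(cv2.minAreaRect(W))
for uv,z in (((348,66),.016),((226,193),.028)): print(ray(c,uv,z))
print(a, ray(c,(328,230),.012))
```

```text
[ 0.51591454 -0.25467459  0.01      ] [ 0.50739461 -0.31099446  0.017     ] [ 0.51165457 -0.28283453  0.0135    ] 0.056960665174022235 81.39766223210967
((509.85748291015625, -287.84539794921875), (44.96059799194336, 33.588897705078125), 78.11631774902344)
[ 0.52354811 -0.16031595  0.016     ]
[ 0.42531028 -0.25627266  0.028     ]
[ 0.51591454 -0.25467459  0.01      ] [ 0.50919385 -0.29160796  0.012     ]
```

```bash
python3 -c "
from h import *
plan([(.51,-.285,.25,79,.8,5),(.51,-.285,.182,79,.8,5)])"
```

```text
t 1.82 at [ 0.4995 -0.2852  0.342 ] psi 89.9 w 0.0855 gf 0.0 F [0.1 0.1 0.3]
[0.1, 2.1, 18.4, 0.44, 0.8, 0.1, 2.1, 18.4, 0.43, 0.8, 0.2, 2.1, 18.4, 0.44, 0.8, 0.3, 2.1, 18.4, 0.43, 0.8, 0.4, 2.1, 18.4, 0.44, 0.8]
[-0.0, -0.0, 13.6, -0.0, 0.8, -0.0, -0.0, 13.6, -0.0, 0.8, -0.0, -0.0, 13.6, -0.0, 0.8, -0.0, -0.0, 13.6, -0.0, 0.8, -0.0, -0.0, 13.6, -0.0, 0.8]
```

Emit:
{"method": "carry_out", "body": {
  "plan": [0, 2, 18.4, 0.44, 0.8, 0, 2, 18.4, 0.44, 0.8, 0, 2, 18.4, 0.44, 0.8, 0.5, 2, 18.4, 0.44, 0.8, 0.5, 2, 18.4, 0.44, 0.8]
}}

```text
t: 2.23
tool_pos: [0.5098, -0.2849, 0.2493]
tool_rot: [0.773, 0.635, 0.0, 0.0]
contact_force: [-0.6, -0.9, 0.4]
width: 0.0684
grasp_force: 0.0
```

Emit:
{"method": "carry_out", "body": {
  "plan": [0, 0, 14, 0, 0.8, 0, 0, 14, 0, 0.8, 0, 0, 14, 0, 0.8, 0, 0, 14, 0, 0.8, 0, 0, 12, 0, 0.8]
}}

```text
t: 2.65
tool_pos: [0.5097, -0.2849, 0.181]
tool_rot: [0.772, 0.635, -0.0, -0.0]
contact_force: [0.6, 0.3, -0.2]
width: 0.0686
grasp_force: 0.0
```

Emit:
{"method": "carry_out", "body": {
  "plan": [0, 0, 0, 0, 0.7, 0, 0, 0, 0, 0.5, 0, 0, 0, 0, 0.3, 0, 0, 0, 0, 0.2, 0, 0, 0, 0, 0.2]
}}

```text
t: 3.07
tool_pos: [0.5105, -0.2847, 0.1829]
tool_rot: [0.772, 0.636, 0.0, 0.001]
contact_force: [-0.8, -0.8, 2.7]
width: 0.0315
grasp_force: 39.8
```

Emit:
{"method": "carry_out", "body": {
  "plan": [0, 0, 0, 0, 0.2, 0, 0, 0, 0, 0.2, 0, 0, -5, 0, 0.2, 0, 0, -10, 0, 0.2, 0, 0, -15, 0, 0.2]
}}

```text
t: 3.48
tool_pos: [0.5096, -0.2839, 0.2113]
tool_rot: [0.772, 0.636, -0.001, -0.002]
contact_force: [0.1, -0.6, -0.8]
width: 0.0318
grasp_force: 39.7
```

```bash
python3 -c "
from h import *
plan([(.51,-.285,.28,79,.2,5),(.523,.114,.28,98.2,.2,20)])"
```

```text
t 3.48 at [ 0.5096 -0.2839  0.2113] psi 79.0 w 0.0318 gf 39.7 F [ 0.1 -0.6 -0.8]
[-0.2, 0.1, -13.7, -0.0, 0.2, -0.2, 0.1, -13.8, -0.0, 0.2, -0.2, 0.1, -13.7, -0.0, 0.2, -0.2, 0.2, -13.8, -0.0, 0.2, -0.2, 0.1, -13.7, -0.0, 0.2]
[19.7, -3.2, -0.0, -0.19, 0.2, 19.8, -2.8, -0.0, -0.19, 0.2, 19.8, -2.5, -0.0, -0.19, 0.2, 19.8, -2.2, -0.0, -0.19, 0.2, 19.9, -1.9, -0.0, -0.19, 0.2]
[19.9, -1.5, -0.0, -0.19, 0.2, 19.9, -1.2, -0.0, -0.19, 0.2, 19.9, -0.9, -0.0, -0.19, 0.2, 20.0, -0.5, -0.0, -0.19, 0.2, 20.0, -0.2, -0.0, -0.19, 0.2]
[20.0, 0.1, -0.0, -0.19, 0.2, 20.0, 0.4, -0.0, -0.19, 0.2, 19.9, 0.8, -0.0, -0.2, 0.2, 19.9, 1.1, -0.0, -0.19, 0.2, 19.9, 1.5, -0.0, -0.2, 0.2]
[19.9, 1.8, -0.0, -0.19, 0.2, 19.8, 2.1, -0.0, -0.2, 0.2, 19.8, 2.5, -0.0, -0.19, 0.2, 19.8, 2.8, -0.0, -0.2, 0.2, 19.7, 3.2, -0.0, -0.19, 0.2]
```

Emit:
{"method": "carry_out", "body": {
  "plan": [0, 0, -20, 0, 0.2, 0, 0, -20, 0, 0.2, 0, 0, -20, 0, 0.2, 0, 0, -20, 0, 0.2, 0, 0, -20, 0, 0.2]
}}

```text
t: 3.9
tool_pos: [0.5098, -0.284, 0.3133]
tool_rot: [0.772, 0.636, 0.0, -0.0]
contact_force: [0.6, -0.4, -0.9]
width: 0.0318
grasp_force: 39.7
```

Emit:
{"method": "carry_out", "body": {
  "plan": [29, -5, 0, -0.38, 0.2, 29, -5, 0, -0.38, 0.2, 29, -4, 0, -0.38, 0.2, 29, -3, 0, -0.38, 0.2, 30, -2, 0, -0.38, 0.2]
}}

```text
t: 4.32
tool_pos: [0.5091, -0.1357, 0.3123]
tool_rot: [0.716, 0.698, 0.0, 0.0]
contact_force: [0.8, -1.1, 0.4]
width: 0.0313
grasp_force: 39.7
```

Emit:
{"method": "carry_out", "body": {
  "plan": [30, -1, 0, -0.38, 0.2, 30, 0, 0, -0.38, 0.2, 30, 1, 0, -0.38, 0.2, 30, 2, 0, -0.38, 0.2, 20, 2, 0, -0.38, 0.2]
}}

```text
t: 4.73
tool_pos: [0.5081, 0.0055, 0.3123]
tool_rot: [0.655, 0.756, 0.0, -0.0]
contact_force: [0.1, -0.2, -0.4]
width: 0.0318
grasp_force: 39.7
```

Emit:
{"method": "carry_out", "body": {
  "plan": [0, 0, 0, 0, 0.2, 0, 0, 0, 0, 0.2, 0, 0, 0, 0, 0.2, 0, 0, 0, 0, 0.2, 0, 0, 0, 0, 0.2]
}}

```text
t: 5.15
tool_pos: [0.5087, 0.0023, 0.3118]
tool_rot: [0.657, 0.754, -0.0, 0.0]
contact_force: [-0.8, -0.3, -0.5]
width: 0.0321
grasp_force: 39.7
```

```bash
python3 w.py w2 .014
```

```text
[0.5087 0.0023 0.3118] 97.9 cam [0.499 0.072 0.282] [[0.99, 0.14, 0.0], [0.13, -0.95, 0.28], [0.04, -0.27, -0.96]] 347.92610943008384
white [20.9 24.6] [7, 0, 32, 45, 361] ctr [0.2943 0.1186] size [np.float64(26.8), np.float64(19.7)] ang [np.float64(80.0), np.float64(5.8)]
white [110.9  34.6] [19, 0, 153, 76, 6214] ctr [0.3408 0.1177] size [np.float64(46.2), np.float64(98.6)] ang [np.float64(82.6), np.float64(7.4)]
white [479.4  49.7] [451, 0, 51, 134, 1446] ctr [0.6033 0.1347] size [np.float64(85.8), np.float64(15.6)] ang [np.float64(89.1), np.float64(-4.5)]
white [358.9  79.6] [321, 18, 80, 125, 9387] ctr [0.5238 0.1162] size [np.float64(79.9), np.float64(53.1)] ang [np.float64(98.1), np.float64(7.8)]
white [257.1  82.4] [222, 47, 69, 71, 4457] ctr [0.451  0.1048] size [np.float64(46.6), np.float64(45.2)] ang [np.float64(8.1), np.float64(-83.4)]
white [572.5  89.2] [505, 53, 135, 79, 1192] ctr [0.6743 0.1306] size [np.float64(13.0), np.float64(113.6)] ang [np.float64(73.7), np.float64(-16.9)]
white [554.8 108.3] [549, 97, 14, 22, 171] ctr [0.6643 0.1168] size [np.float64(6.8), np.f
[... 2622 characters left out ...]
34] ctr [ 0.5301 -0.1361] size [np.float64(524.4), np.float64(210.4)] ang [np.float64(7.9), np.float64(-68.4)]
red [296.6 275.7] [281, 259, 32, 33, 997] ctr [ 0.4969 -0.0361] size [np.float64(25.2), np.float64(28.2)] ang [np.float64(7.9), np.float64(-82.3)]
red [339.6 276.1] [324, 260, 33, 33, 1002] ctr [ 0.5325 -0.0321] size [np.float64(26.0), np.float64(28.3)] ang [np.float64(7.9), np.float64(-80.4)]
red [317.6 315.3] [281, 294, 74, 44, 2902] ctr [ 0.5191 -0.0704] size [np.float64(61.1), np.float64(40.7)] ang [np.float64(7.9), np.float64(-80.5)]
red [316.7 350.1] [280, 340, 75, 21, 1408] ctr [ 0.5233 -0.1037] size [np.float64(19.3), np.float64(64.6)] ang [np.float64(95.4), np.float64(6.8)]
```

View pics/w2.png

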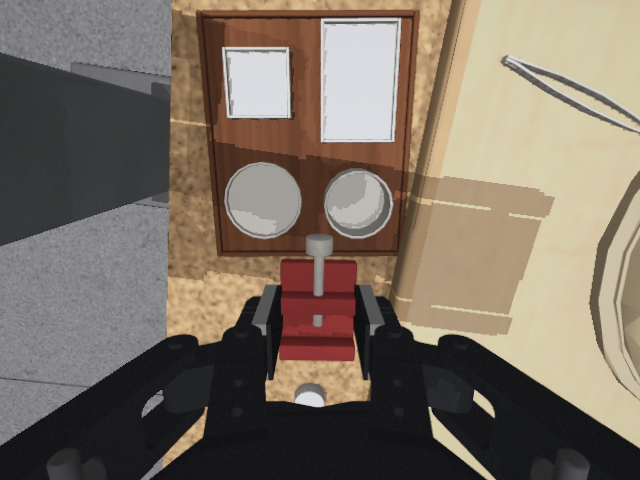

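Wrist view: vice held square between the pads, screw tip (319,237), far end (318,360). Dishes: oblong (360,80), square (257,82), round (263,200), tall (357,202); outline sizes match.

```bash
python3 -c "
from m import *
c=pickle.load(open('wrist.pkl','rb'));o=observe()
a=ray(c,(319,235),.142);b=ray(c,(318,360),.147);d=np.radians(97.9);u=np.array([np.cos(d),np.sin(d)])
print((a-o['tool_pos'])[:2]@u,(b-o['tool_pos'])[:2]@u)
plan([(.524,.1155,.29,98,.2,5),(.524,.1155,.205,98,.2,5)])"
```

```text
0.03233434088145729 -0.024062083213160994
t 5.20 at [0.5087 0.0023 0.3117] psi 97.9 w 0.0317 gf 39.7 F [-0.8 -0.4 -1.1]
[22.0, 6.1, 4.3, -0.0, 0.2, 22.0, 6.2, 4.4, -0.01, 0.2, 22.0, 6.2, 4.3, -0.0, 0.2, 22.0, 6.1, 4.4, -0.01, 0.2, 22.0, 6.2, 4.3, -0.0, 0.2]
[0.0, -0.0, 17.0, -0.0, 0.2, 0.0, -0.0, 17.0, -0.0, 0.2, 0.0, -0.0, 17.0, -0.0, 0.2, 0.0, -0.0, 17.0, -0.0, 0.2, 0.0, -0.0, 17.0, -0.0, 0.2]
```

Emit:
{"method": "carry_out", "body": {
  "plan": [21.4, 6.1, 4, 0, 0.2, 21.4, 6.1, 4, 0, 0.2, 21.4, 6.1, 4, 0, 0.2, 21.4, 6.2, 5, 0, 0.2, 21.4, 6.2, 5, 0, 0.2]
}}

```text
t: 5.62
tool_pos: [0.5245, 0.1136, 0.2895]
tool_rot: [0.657, 0.754, 0.0, 0.0]
contact_force: [0.1, 0.3, -0.8]
width: 0.0315
grasp_force: 39.7
```

Emit:
{"method": "carry_out", "body": {
  "plan": [0, 0, 17, 0, 0.2, 0, 0, 17, 0, 0.2, 0, 0, 17, 0, 0.2, 0, 0, 17, 0, 0.2, 0, 0, 17, 0, 0.2]
}}

```text
t: 6.03
tool_pos: [0.5244, 0.1128, 0.2039]
tool_rot: [0.657, 0.754, 0.0, 0.0]
contact_force: [-0.6, 0.1, -0.6]
width: 0.0321
grasp_force: 39.7
```

Emit:
{"method": "carry_out", "body": {
  "plan": [0, 0, 5, 0, 0.2, 0, 0, 5, 0, 0.2, 0, 0, 3, 0, 0.2, 0, 0, 0, 0, 0.2, 0, 0, 0, 0, 0.2]
}}

```text
t: 6.45
tool_pos: [0.5246, 0.1133, 0.1923]
tool_rot: [0.656, 0.754, 0.001, 0.0]
contact_force: [0.7, -0.1, -0.9]
width: 0.0317
grasp_force: 39.8
```

Emit:
{"method": "carry_out", "body": {
  "plan": [0, 0, 2, 0, 0.2, 0, 0, 0, 0, 0.2, 0, 0, 0, 0, 0.3, 0, 0, 0, 0, 0.45, 0, 0, 0, 0, 0.55]
}}

```text
t: 6.87
tool_pos: [0.5243, 0.1134, 0.19]
tool_rot: [0.656, 0.755, 0.0, 0.0]
contact_force: [1.1, -0.4, 0.6]
width: 0.047
grasp_force: 0.0
```

Emit:
{"method": "carry_out", "body": {
  "plan": [0, 0, 0, 0, 0.55, 0, 0, -10, 0, 0.55, 0, 0, -25, 0, 0.55, 0, 0, -30, 0, 0.55, 0, 0, -30, 0, 0.55]
}}

```text
t: 7.28
tool_pos: [0.524, 0.1133, 0.2861]
tool_rot: [0.656, 0.755, -0.0, -0.0]
contact_force: [1.0, 0.6, 0.3]
width: 0.0469
grasp_force: 0.0
```

```bash
python3 -c "
from m import *
plan([(.49,.24,.36,90,.55,10)])
c=capture('top')
for b in blobs(c,masks(c)['red'],(169,186,360,267),8): print(b[0],b[1],ray(c,b[0],.018))"
```

```text
t 7.28 at [0.524  0.1133 0.2861] psi 98.0 w 0.0469 gf 0.0 F [1.  0.6 0.3]
[13.0, -1.6, -7.4, 0.16, 0.55, 13.0, -1.8, -7.4, 0.16, 0.55, 13.0, -2.0, -7.4, 0.16, 0.55, 12.9, -2.1, -7.4, 0.16, 0.55, 12.9, -2.3, -7.4, 0.16, 0.55]
[12.9, -2.5, -7.4, 0.16, 0.55, 12.8, -2.7, -7.4, 0.16, 0.55, 12.8, -2.9, -7.4, 0.16, 0.55, 12.8, -3.1, -7.4, 0.16, 0.55, 12.7, -3.2, -7.3, 0.15, 0.55]
[310.5 203.7] [310, 201, 2, 6, 11] [0.53109654 0.09378189 0.018     ]
```

Emit:
{"method": "carry_out", "body": {
  "plan": [13, -2, -8, 0.16, 0.6, 13, -2, -8, 0.16, 0.6, 13, -2, -8, 0.16, 0.6, 13, -2, -7, 0.16, 0.6, 13, -2, -7, 0.16, 0.6]
}}

```text
t: 7.75
tool_pos: [0.5067, 0.1774, 0.3238]
tool_rot: [0.682, 0.731, 0.0, 0.0]
contact_force: [0.6, -0.6, -0.6]
width: 0.0511
grasp_force: 0.0
```

Emit:
{"method": "carry_out", "body": {
  "plan": [13, -3, -8, 0.16, 0.6, 13, -3, -8, 0.16, 0.6, 13, -3, -7, 0.16, 0.6, 13, -3, -7, 0.16, 0.6, 13, -3, -7, 0.16, 0.6]
}}

```text
t: 8.17
tool_pos: [0.489, 0.2417, 0.3607]
tool_rot: [0.707, 0.707, 0.0, 0.0]
contact_force: [-0.8, -0.1, -0.3]
width: 0.0511
grasp_force: 0.0
```

Emit:
{"method": "carry_out", "body": {
  "plan": [0, 0, 0, 0, 0.6, 0, 0, 0, 0, 0.6, 0, 0, 0, 0, 0.6, 0, 0, 0, 0, 0.6, 0, 0, 0, 0, 0.6]
}}

```text
t: 8.58
tool_pos: [0.4895, 0.2405, 0.3592]
tool_rot: [0.707, 0.707, -0.001, -0.0]
contact_force: [0.4, 0.6, 0.2]
width: 0.0511
grasp_force: 0.0
```

```bash
python3 w.py w3 .032 | grep -v "^red"|awk '{print substr($0,1,170)}' | head -40
```

```text
[0.4895 0.2405 0.3592] 89.9 cam [0.49  0.311 0.329] [[1.0, -0.0, 0.0], [-0.0, -0.96, 0.28], [0.0, -0.28, -0.96]] 347.92610943008384
white [ 95.4 109. ] [0, 0, 208, 244, 36457] ctr [0.3178 0.3247] size [np.float64(190.8), np.float64(150.2)] ang [np.float64(75.5), np.float64(0.6)]
white [539.9 145.3] [424, 0, 216, 360, 44462] ctr [0.6771 0.282 ] size [np.float64(301.9), np.float64(153.9)] ang [np.float64(90.7), np.float64(-4.6)]
white [359.6  54.8] [342, 28, 41, 46, 876] ctr [0.5238 0.3763] size [np.float64(29.7), np.float64(29.1)] ang [np.float64(82.0), np.float64(-7.2)]
white [228.3  69.6] [216, 56, 25, 30, 554] ctr [0.4205 0.3632] size [np.float64(20.5), np.float64(17.5)] ang [np.float64(40.1), np.float64(-43.7)]
white [356.2 182.2] [344, 170, 25, 25, 473] ctr [0.5222 0.2766] size [np.float64(20.1), np.float64(20.2)] ang [np.float64(-0.1), np.float64(-87.7)]
white [186.3 319.9] [150, 294, 68, 55, 1997] ctr [0.3666 0.1465] size [np.float64(78.8), np.float64(33.4)] ang [np.float64(47.7), np.float64(-46.2)]
white [348.7 333.5] [319, 301, 62, 76, 2129] ctr [0.5211 0.1262] size [np.float
[... 2026 characters left out ...]
, 1087] ctr [0.416  0.3663] size [np.float64(32.6), np.float64(35.3)] ang [np.float64(17.6), np.float64(-71.2)]
dark [629.3 116.1] [615, 86, 25, 58, 1023] ctr [0.7359 0.3292] size [np.float64(18.3), np.float64(44.1)] ang [np.float64(-0.6), np.float64(-75.3)]
dark [150.5 184.6] [105, 184, 102, 2, 168] ctr [0.3526 0.2745] size [np.float64(0.9), np.float64(84.8)] ang [np.float64(80.3), np.float64(0.1)]
dark [253.5 204.3] [232, 185, 41, 38, 944] ctr [0.433  0.2585] size [np.float64(39.2), np.float64(27.0)] ang [np.float64(43.3), np.float64(-46.1)]
dark [286.8 404.4] [0, 260, 640, 220, 74784] ctr [0.4915 0.0918] size [np.float64(570.1), np.float64(258.3)] ang [np.float64(-0.0), np.float64(-76.3)]
```

View pics/w3.png

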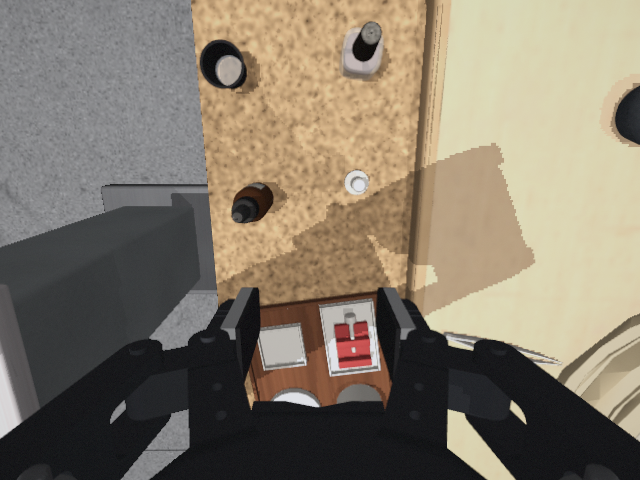

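Wrist view: vice lies in the oblong dish (350,337). Loupe (223,64), lacquer bottle (362,50), die (356,182), oil bottle with its teat tip at (238,215) and body about (258,198).

```bash
python3 -c "
from m import *
c=pickle.load(open('wrist.pkl','rb'))
m=masks(c)['dark'];m[:,260:]=0;m[100:]=0;m[:30]=0;m[:,:195]=0
p=max(cv2.findContours(m,cv2.RETR_EXTERNAL,cv2.CHAIN_APPROX_NONE)[0],key=len)
print('loupe',cv2.minEnclosingCircle(p),ray(c,cv2.minEnclosingCircle(p)[0],.030))
print('die',ray(c,(356.5,182),.013),ray(c,(358,184),.03))
print('tip',ray(c,(238,216),.09))
x,y=ray(c,(238,216),.09)[:2]
for z in (.002,.056): print(proj(c,(x,y,z)))
t=pickle.load(open('top.pkl','rb'));print('top tip',ray(t,(236.7,245.2),.092),'loupe',ray(t,(190.7,255),.032),'die',ray(t,(232.4,208.2),.013))
plan([(.416,.365,.29,90,.6,10),(.416,.365,.192,90,.6,5)])"
```

```text
loupe ((225.1105194091797, 63.91579055786133), 26.401226043701172) [0.41793088 0.36731014 0.03      ]
die [0.52478765 0.27444186 0.013     ] [0.52422411 0.27469271 0.03      ]
tip [0.43394776 0.25967853 0.09      ]
[258.44205561 196.48897887]
[247.38298586 207.04674461]
top tip [0.43172768 0.25094944 0.092     ] loupe [0.41709078 0.36417734 0.032     ] die [0.52473525 0.27367405 0.013     ]
t 8.63 at [0.4895 0.2406 0.3593] psi 89.9 w 0.0517 gf 0.0 F [ 0.1  0.2 -0.5]
[12.4, -7.4, 6.9, -0.0, 0.6, 12.4, -7.4, 6.9, -0.0, 0.6, 12.4, -7.4, 6.9, -0.0, 0.6, 12.5, -7.3, 6.9, -0.0, 0.6, 12.4, -7.4, 6.9, -0.0, 0.6]
[12.5, -7.3, 7.0, -0.0, 0.6, 12.4, -7.4, 6.9, -0.0, 0.6, 12.5, -7.3, 7.0, -0.0, 0.6, 12.4, -7.4, 6.9, -0.01, 0.6, 12.5, -7.3, 7.0, -0.0, 0.6]
[-0.0, -0.0, 19.6, -0.0, 0.6, -0.0, -0.0, 19.6, -0.0, 0.6, -0.0, -0.0, 19.6, -0.0, 0.6, -0.0, -0.0, 19.6, -0.0, 0.6, -0.0, -0.0, 19.6, -0.0, 0.6]
```

Emit:
{"method": "carry_out", "body": {
  "plan": [12.5, -7.2, 7, 0, 0.6, 12.5, -7.2, 7, 0, 0.6, 12.5, -7.2, 7, 0, 0.6, 12.5, -7.2, 7, 0, 0.6, 12.5, -7.2, 7, 0, 0.6]
}}

```text
t: 9.05
tool_pos: [0.4532, 0.3038, 0.3241]
tool_rot: [0.708, 0.707, -0.0, 0.0]
contact_force: [-0.1, -0.9, 0.2]
width: 0.0511
grasp_force: 0.0
```

Emit:
{"method": "carry_out", "body": {
  "plan": [12.5, -7.2, 7, 0, 0.6, 12.5, -7.2, 7, 0, 0.6, 12.5, -7.2, 7, 0, 0.6, 12.5, -7.2, 7, 0, 0.6, 12.5, -7.2, 7, 0, 0.6]
}}

```text
t: 9.47
tool_pos: [0.4173, 0.3664, 0.2891]
tool_rot: [0.707, 0.707, -0.0, 0.0]
contact_force: [0.8, 0.0, 1.2]
width: 0.0515
grasp_force: 0.0
```

Emit:
{"method": "carry_out", "body": {
  "plan": [0, 0, 20, 0, 0.6, 0, 0, 20, 0, 0.6, 0, 0, 20, 0, 0.6, 0, 0, 20, 0, 0.6, 0, 0, 17, 0, 0.6]
}}

```text
t: 9.88
tool_pos: [0.4174, 0.3657, 0.1912]
tool_rot: [0.707, 0.707, -0.001, 0.0]
contact_force: [0.1, -0.2, -0.7]
width: 0.0514
grasp_force: 0.0
```

Emit:
{"method": "carry_out", "body": {
  "plan": [0, 0, 0, 0, 0.6, 0, 0, 0, 0, 0.45, 0, 0, 0, 0, 0.35, 0, 0, 0, 0, 0.3, 0, 0, 0, 0, 0.3],
  "grip_force": 30
}}

```text
t: 10.3
tool_pos: [0.4178, 0.3664, 0.1939]
tool_rot: [0.707, 0.707, 0.001, 0.0]
contact_force: [-0.4, 0.2, -0.2]
width: 0.0317
grasp_force: 29.7
```

Emit:
{"method": "carry_out", "body": {
  "plan": [0, 0, 0, 0, 0.2, 0, 0, 0, 0, 0.2, 0, 0, 0, 0, 0.2, 0, 0, -5, 0, 0.2, 0, 0, -10, 0, 0.2]
}}

```text
t: 10.72
tool_pos: [0.4171, 0.3659, 0.2073]
tool_rot: [0.707, 0.707, -0.001, -0.0]
contact_force: [0.0, -0.0, -0.6]
width: 0.0318
grasp_force: 29.8
```

```bash
python3 -c "
from m import *
plan([(.417,.366,.33,90,.2,5),(.4632,.022,.33,98,.2,15),(.4632,.022,.204,98,.2,10)])"
```

```text
t 10.72 at [0.4171 0.3659 0.2073] psi 90.0 w 0.0318 gf 29.8 F [ 0.  -0.  -0.6]
[0.0, -0.0, -24.5, -0.0, 0.2, 0.0, -0.0, -24.6, -0.0, 0.2, 0.0, -0.0, -24.5, -0.0, 0.2, 0.0, -0.0, -24.6, -0.0, 0.2, 0.1, -0.1, -24.5, -0.0, 0.2]
[-22.9, 3.1, -0.0, -0.11, 0.2, -23.0, 2.9, -0.0, -0.11, 0.2, -23.0, 2.6, -0.0, -0.11, 0.2, -23.0, 2.4, -0.0, -0.11, 0.2, -23.0, 2.2, -0.0, -0.11, 0.2]
[-23.1, 2.0, -0.0, -0.11, 0.2, -23.1, 1.8, -0.0, -0.1, 0.2, -23.1, 1.6, -0.0, -0.11, 0.2, -23.1, 1.3, -0.0, -0.1, 0.2, -23.1, 1.1, -0.0, -0.11, 0.2]
[-23.1, 0.9, -0.0, -0.1, 0.2, -23.1, 0.7, -0.0, -0.11, 0.2, -23.1, 0.5, -0.0, -0.1, 0.2, -23.2, 0.3, -0.0, -0.11, 0.2, -23.1, 0.1, -0.0, -0.1, 0.2]
[-0.0, 0.0, 12.6, -0.0, 0.2, -0.0, 0.0, 12.6, -0.0, 0.2, -0.0, 0.0, 12.6, -0.0, 0.2, -0.0, 0.0, 12.6, -0.0, 0.2, -0.0, 0.0, 12.6, -0.0, 0.2]
[-0.0, 0.0, 12.6, -0.0, 0.2, -0.0, 0.0, 12.6, -0.0, 0.2, -0.0, 0.0, 12.6, -0.0, 0.2, -0.0, 0.0, 12.6, -0.0, 0.2, -0.0, 0.0, 12.6, -0.0, 0.2]
```

Emit:
{"method": "carry_out", "body": {
  "plan": [0, 0, -24.5, 0, 0.2, 0, 0, -24.5, 0, 0.2, 0, 0, -24.5, 0, 0.2, 0, 0, -24.5, 0, 0.2, 0, 0, -24.5, 0, 0.2]
}}

```text
t: 11.13
tool_pos: [0.4172, 0.366, 0.3324]
tool_rot: [0.707, 0.707, 0.0, 0.0]
contact_force: [0.3, 0.1, 0.3]
width: 0.0318
grasp_force: 29.8
```

Emit:
{"method": "carry_out", "body": {
  "plan": [-23, 3, 0, -0.11, 0.2, -23, 3, 0, -0.11, 0.2, -23, 2.6, 0, -0.11, 0.2, -23, 2.4, 0, -0.11, 0.2, -23, 2.2, 0, -0.11, 0.2]
}}

```text
t: 11.55
tool_pos: [0.4326, 0.2504, 0.3312]
tool_rot: [0.69, 0.724, 0.001, 0.0]
contact_force: [0.3, -0.1, 0.3]
width: 0.0316
grasp_force: 29.8
```

Emit:
{"method": "carry_out", "body": {
  "plan": [-23, 2, 0, -0.11, 0.2, -23, 1.8, 0, -0.1, 0.2, -23, 1.6, 0, -0.11, 0.2, -23, 1.3, 0, -0.1, 0.2, -23, 1.1, 0, -0.11, 0.2]
}}

```text
t: 11.97
tool_pos: [0.448, 0.1361, 0.3312]
tool_rot: [0.673, 0.74, 0.0, 0.0]
contact_force: [0.3, -0.1, -0.1]
width: 0.0316
grasp_force: 29.8
```

Emit:
{"method": "carry_out", "body": {
  "plan": [-23, 1, 0, -0.1, 0.2, -23, 0.7, 0, -0.11, 0.2, -23, 0.5, 0, -0.1, 0.2, -23.2, 0.3, 0, -0.11, 0.2, -23.4, 0, 0, -0.1, 0.2]
}}

```text
t: 12.38
tool_pos: [0.4635, 0.0215, 0.3312]
tool_rot: [0.656, 0.755, 0.0, 0.0]
contact_force: [-0.2, 0.1, 0.2]
width: 0.0318
grasp_force: 29.8
```

Emit:
{"method": "carry_out", "body": {
  "plan": [0, 0, 20, 0, 0.2, 0, 0, 20, 0, 0.2, 0, 0, 20, 0, 0.2, 0, 0, 20, 0, 0.2, 0, 0, 20, 0, 0.2]
}}

```text
t: 12.8
tool_pos: [0.4637, 0.0225, 0.2303]
tool_rot: [0.656, 0.754, 0.001, 0.001]
contact_force: [0.0, 0.2, 0.1]
width: 0.0317
grasp_force: 29.8
```

```bash
python3 -c "
from m import *
plan([(.4632,.022,.201,98,.2,5)])"
```

```text
t 12.80 at [0.4637 0.0225 0.2303] psi 98.0 w 0.0317 gf 29.8 F [0.  0.2 0.1]
[-0.1, -0.1, 5.9, -0.0, 0.2, -0.1, -0.1, 5.9, -0.0, 0.2, -0.1, -0.1, 5.8, -0.0, 0.2, -0.1, -0.1, 5.9, -0.0, 0.2, -0.0, -0.1, 5.8, -0.01, 0.2]
```

Emit:
{"method": "carry_out", "body": {
  "plan": [0, 0, 10, 0, 0.2, 0, 0, 10, 0, 0.2, 0, 0, 6, 0, 0.2, 0, 0, 3.5, 0, 0.2, 0, 0, 0, 0, 0.2]
}}

```text
t: 13.22
tool_pos: [0.4636, 0.0226, 0.2007]
tool_rot: [0.656, 0.755, -0.0, -0.0]
contact_force: [0.0, 1.1, 0.2]
width: 0.0318
grasp_force: 29.8
```

Emit:
{"method": "carry_out", "body": {
  "plan": [0, 0, 0, 0, 0.2, 0, 0, 0, 0, 0.35, 0, 0, 0, 0, 0.4, 0, 0, 0, 0, 0.5, 0, 0, 0, 0, 0.55]
}}

```text
t: 13.63
tool_pos: [0.4637, 0.0226, 0.201]
tool_rot: [0.656, 0.755, 0.0, 0.0]
contact_force: [0.7, 0.7, -0.6]
width: 0.0467
grasp_force: 0.0
```

Emit:
{"method": "carry_out", "body": {
  "plan": [0, 0, 0, 0, 0.55, 0, 0, -10, 0, 0.55, 0, 0, -25, 0, 0.55, 0, 0, -35, 0, 0.55, 0, 0, -35, 0, 0.55]
}}

```text
t: 14.05
tool_pos: [0.4631, 0.0226, 0.3064]
tool_rot: [0.656, 0.755, -0.001, -0.001]
contact_force: [1.4, -0.6, -1.0]
width: 0.047
grasp_force: 0.0
```

```bash
python3 -c "
from m import *
plan([(.51,.19,.31,90,.5,10)])
c=capture('top')
for b in blobs(c,masks(c)['dark'],(325,215,365,260),8): print(b[0],b[1],ray(c,b[0],.039))"
```

```text
t 14.05 at [0.4631 0.0226 0.3064] psi 98.0 w 0.0470 gf 0.0 F [ 1.4 -0.6 -1. ]
[15.9, 7.0, -0.4, 0.16, 0.5, 16.0, 6.7, -0.4, 0.16, 0.5, 16.1, 6.5, -0.4, 0.16, 0.5, 16.2, 6.3, -0.3, 0.16, 0.5, 16.3, 6.1, -0.4, 0.16, 0.5]
[16.4, 5.8, -0.3, 0.16, 0.5, 16.5, 5.6, -0.4, 0.16, 0.5, 16.5, 5.4, -0.3, 0.16, 0.5, 16.6, 5.1, -0.4, 0.16, 0.5, 16.7, 4.9, -0.3, 0.16, 0.5]
[342.7 237.8] [326, 226, 38, 28, 411] [0.44904049 0.02229672 0.039     ]
[353.9 249.1] [352, 246, 5, 7, 28] [ 0.42322004 -0.00218007  0.039     ]
```

Emit:
{"method": "carry_out", "body": {
  "plan": [16, 7, 0, 0.16, 0.5, 16, 6.7, 0, 0.16, 0.5, 16, 6.5, 0, 0.16, 0.5, 16, 6.3, 0, 0.16, 0.5, 16, 6, 0, 0.16, 0.5]
}}

```text
t: 14.52
tool_pos: [0.4871, 0.1065, 0.3056]
tool_rot: [0.682, 0.731, 0.0, 0.0]
contact_force: [-0.7, 0.1, -1.1]
width: 0.0431
grasp_force: 0.0
```

Emit:
{"method": "carry_out", "body": {
  "plan": [16.5, 6, 0, 0.16, 0.5, 16.5, 5.6, 0, 0.16, 0.5, 16.5, 5.4, 0, 0.16, 0.5, 16.5, 5, 0, 0.16, 0.5, 16.5, 5, 0, 0.16, 0.5]
}}

```text
t: 14.93
tool_pos: [0.5106, 0.1902, 0.3054]
tool_rot: [0.707, 0.707, -0.0, 0.0]
contact_force: [-0.4, 0.0, -0.4]
width: 0.0427
grasp_force: 0.0
```

Emit:
{"method": "carry_out", "body": {
  "plan": [0, 0, 0, 0, 0.5, 0, 0, 0, 0, 0.5, 0, 0, 0, 0, 0.5, 0, 0, 0, 0, 0.5, 0, 0, 0, 0, 0.5]
}}

```text
t: 15.35
tool_pos: [0.5103, 0.1885, 0.3057]
tool_rot: [0.708, 0.707, -0.0, 0.0]
contact_force: [0.5, -0.2, 0.1]
width: 0.0426
grasp_force: 0.0
```

```bash
python3 w.py w4 .013 | grep white|awk '{print substr($0,1,120)}' | head -20; python3 -c "
from h import *
plan([(.5245,.274,.25,90,.5,5)])"
```

```text
white [69.4 98. ] [0, 0, 156, 215, 25912] ctr [0.3425 0.2807] size [np.float64(144.9), np.float64(99.1)] ang [np.float64
white [456.2   9.5] [446, 0, 29, 28, 384] ctr [0.6043 0.3382] size [np.float64(18.1), np.float64(15.5)] ang [np.float64(
white [538.5 179.5] [433, 0, 207, 360, 23455] ctr [0.6707 0.2297] size [np.float64(267.3), np.float64(130.4)] ang [np.fl
white [528.1  49.3] [517, 24, 20, 51, 375] ctr [0.6522 0.317 ] size [np.float64(30.4), np.float64(8.2)] ang [np.float64(
white [337.1 118.2] [322, 102, 31, 33, 788] ctr [0.5246 0.2739] size [np.float64(21.1), np.float64(21.4)] ang [np.float6
white [330.4 311.6] [294, 272, 76, 94, 3225] ctr [0.5227 0.1148] size [np.float64(53.8), np.float64(80.9)] ang [np.float
white [128.2 340.3] [34, 288, 145, 130, 2956] ctr [0.3358 0.0682] size [np.float64(185.5), np.float64(38.3)] ang [np.flo
white [425.8 300. ] [420, 291, 15, 19, 208] ctr [0.5994 0.1323] size [np.float64(11.9), np.float64(15.5)] ang [np.float6
white [271.9 336.9] [264, 306, 15, 48, 272] ctr [0.4735 0.104 ] size [np.float64(45.1), np.float64(11.4)] ang [np.float6
white [519.
[... 839 characters left out ...]
te [448.5 429.2] [440, 408, 24, 45, 484] ctr [0.6346 0.001 ] size [np.float64(20.1), np.float64(51.1)] ang [np.float6
white [632.2 427.3] [620, 411, 20, 31, 362] ctr [0.8008 0.0074] size [np.float64(25.2), np.float64(22.6)] ang [np.float6
white [177.  438.8] [157, 414, 34, 37, 511] ctr [ 0.3827 -0.0086] size [np.float64(50.8), np.float64(22.2)] ang [np.floa
white [154.1 464.8] [130, 453, 49, 27, 594] ctr [ 0.3535 -0.0384] size [np.float64(59.2), np.float64(18.1)] ang [np.floa
t 15.40 at [0.5104 0.1886 0.3057] psi 89.9 w 0.0427 gf 0.0 F [ 0.3 -0.1  0.2]
[17.1, 2.8, 11.1, -0.0, 0.5, 17.1, 2.8, 11.2, -0.0, 0.5, 17.1, 2.8, 11.1, -0.0, 0.5, 17.1, 2.8, 11.2, -0.01, 0.5, 17.0, 2.8, 11.1, -0.0, 0.5]
```

View pics/w4.png

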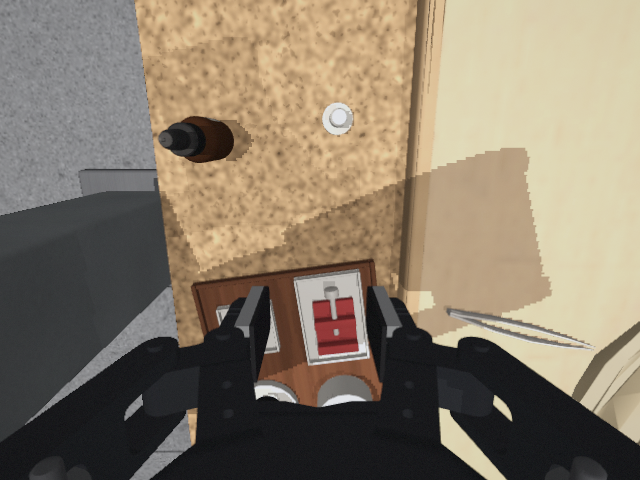

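Wrist view: die at (338,118), foot 21 mm as it must be; bottle at (200,138), vice in its dish.

Emit:
{"method": "carry_out", "body": {
  "plan": [17, 2.8, 11, 0, 0.5, 17, 2.8, 11, 0, 0.5, 17, 2.8, 11, 0, 0.5, 17, 2.8, 11, 0, 0.5, 17.2, 2.8, 12, 0, 0.5]
}}

```text
t: 15.82
tool_pos: [0.5248, 0.2747, 0.2495]
tool_rot: [0.708, 0.707, 0.0, 0.0]
contact_force: [-0.6, 0.5, -0.1]
width: 0.0425
grasp_force: 0.0
```

Emit:
{"method": "carry_out", "body": {
  "plan": [0, 0, 15, 0, 0.5, 0, 0, 15, 0, 0.5, 0, 0, 15, 0, 0.5, 0, 0, 15, 0, 0.5, 0, 0, 0, 0, 0.5]
}}

```text
t: 16.23
tool_pos: [0.5236, 0.2736, 0.187]
tool_rot: [0.707, 0.707, -0.003, -0.001]
contact_force: [-0.1, 0.0, -0.4]
width: 0.0429
grasp_force: 0.0
```

Emit:
{"method": "carry_out", "body": {
  "plan": [0, 0, 0, 0, 0.3, 0, 0, 0, 0, 0.2, 0, 0, 0, 0, 0.1, 0, 0, 0, 0, 0, 0, 0, 0, 0, 0]
}}

```text
t: 16.65
tool_pos: [0.5249, 0.2746, 0.1908]
tool_rot: [0.707, 0.707, 0.001, 0.0]
contact_force: [0.3, -0.7, 3.4]
width: 0.0095
grasp_force: 29.5
```

Emit:
{"method": "carry_out", "body": {
  "plan": [0, 0, 0, 0, 0, 0, 0, 0, 0, 0, 0, 0, 0, 0, 0, 0, 0, -5, 0, 0, 0, 0, -10, 0, 0]
}}

```text
t: 17.07
tool_pos: [0.524, 0.2743, 0.204]
tool_rot: [0.707, 0.707, -0.001, -0.0]
contact_force: [-1.2, -0.2, 0.5]
width: 0.01
grasp_force: 29.4
```

```bash
python3 -c "
from h import *
plan([(.5245,.274,.28,90,0,5),(.4515,.105,.28,98,0,10),(.4515,.105,.205,98,0,5)])"
```

```text
t 17.07 at [0.524  0.2743 0.204 ] psi 90.0 w 0.0100 gf 29.4 F [-1.2 -0.2  0.5]
[-0.1, 0.1, -15.2, -0.0, 0.0, -0.0, 0.1, -15.2, -0.0, 0.0, -0.1, 0.1, -15.2, -0.0, 0.0, -0.0, 0.1, -15.2, -0.0, 0.0, -0.1, 0.1, -15.2, -0.0, 0.0]
[-16.9, -7.3, 0.0, -0.16, 0.0, -16.8, -7.5, 0.0, -0.16, 0.0, -16.7, -7.8, 0.0, -0.16, 0.0, -16.6, -8.0, 0.0, -0.16, 0.0, -16.5, -8.2, 0.0, -0.16, 0.0]
[-16.3, -8.5, 0.0, -0.16, 0.0, -16.2, -8.7, 0.0, -0.16, 0.0, -16.1, -8.9, 0.0, -0.16, 0.0, -16.0, -9.1, 0.0, -0.16, 0.0, -15.9, -9.4, 0.0, -0.16, 0.0]
[0.0, 0.0, 15.0, -0.0, 0.0, 0.0, 0.0, 15.0, -0.0, 0.0, 0.0, 0.0, 15.0, -0.0, 0.0, 0.0, 0.0, 15.0, -0.0, 0.0, 0.0, 0.0, 15.0, -0.0, 0.0]
```

Emit:
{"method": "carry_out", "body": {
  "plan": [0, 0, -15, 0, 0, 0, 0, -15, 0, 0, 0, 0, -15, 0, 0, 0, 0, -15, 0, 0, 0, 0, -15, 0, 0]
}}

```text
t: 17.48
tool_pos: [0.5244, 0.2745, 0.281]
tool_rot: [0.707, 0.707, 0.0, 0.0]
contact_force: [0.0, -0.1, 0.4]
width: 0.0097
grasp_force: 29.4
```

Emit:
{"method": "carry_out", "body": {
  "plan": [-17, -7.3, 0, -0.16, 0, -17, -7.5, 0, -0.16, 0, -16.7, -7.8, 0, -0.16, 0, -16.6, -8, 0, -0.16, 0, -16.5, -8.2, 0, -0.16, 0]
}}

```text
t: 17.9
tool_pos: [0.4875, 0.189, 0.2803]
tool_rot: [0.682, 0.732, 0.0, 0.0]
contact_force: [0.7, -0.4, 1.4]
width: 0.0096
grasp_force: 29.4
```

Emit:
{"method": "carry_out", "body": {
  "plan": [-16.3, -8.5, 0, -0.16, 0, -16.2, -8.7, 0, -0.16, 0, -16, -9, 0, -0.16, 0, -16, -9.1, 0, -0.16, 0, -16, -9.4, 0, -0.16, 0]
}}

```text
t: 18.32
tool_pos: [0.4509, 0.1045, 0.2803]
tool_rot: [0.656, 0.755, 0.0, 0.0]
contact_force: [-0.2, 0.2, 0.6]
width: 0.0095
grasp_force: 29.4
```

Emit:
{"method": "carry_out", "body": {
  "plan": [0, 0, 15, 0, 0, 0, 0, 15, 0, 0, 0, 0, 15, 0, 0, 0, 0, 15, 0, 0, 0, 0, 10, 0, 0]
}}

```text
t: 18.73
tool_pos: [0.4511, 0.1051, 0.2091]
tool_rot: [0.656, 0.755, -0.0, -0.0]
contact_force: [0.0, 0.7, -0.6]
width: 0.0094
grasp_force: 29.4
```

```bash
python3 -c "
from h import *
plan([(.4515,.105,.1973,98,0,3)])"
```

```text
t 18.73 at [0.4511 0.1051 0.2091] psi 98.0 w 0.0094 gf 29.4 F [ 0.   0.7 -0.6]
[-0.0, 0.1, 3.9, -0.0, 0.0, -0.1, 0.2, 4.0, -0.0, 0.0, -0.0, 0.1, 3.9, -0.01, 0.0]
```

Emit:
{"method": "carry_out", "body": {
  "plan": [0, 0, 5, 0, 0, 0, 0, 5, 0, 0, 0, 0, 2, 0, 0, 0, 0, 0, 0, 0, 0, 0, 0, 0, 0]
}}

```text
t: 19.15
tool_pos: [0.4516, 0.1052, 0.1981]
tool_rot: [0.656, 0.755, 0.0, 0.0]
contact_force: [-0.4, 0.7, 1.3]
width: 0.0097
grasp_force: 29.4
```

Emit:
{"method": "carry_out", "body": {
  "plan": [0, 0, 0, 0, 0.1, 0, 0, 0, 0, 0.2, 0, 0, 0, 0, 0.3, 0, 0, 0, 0, 0.35, 0, 0, 0, 0, 0.35]
}}

```text
t: 19.57
tool_pos: [0.4515, 0.1052, 0.1978]
tool_rot: [0.656, 0.755, 0.0, 0.0]
contact_force: [0.2, 0.4, -0.4]
width: 0.0296
grasp_force: 0.0
```

Emit:
{"method": "carry_out", "body": {
  "plan": [0, 0, -10, 0, 0.35, 0, 0, -25, 0, 0.35, 0, 0, -35, 0, 0.35, 0, 0, -35, 0, 0.35, 0, 0, -35, 0, 0.45]
}}

```text
t: 19.98
tool_pos: [0.451, 0.1051, 0.3391]
tool_rot: [0.656, 0.755, -0.0, -0.0]
contact_force: [1.0, 0.4, -0.6]
width: 0.0382
grasp_force: 0.0
```

Emit:
{"method": "carry_out", "body": {
  "plan": [10, -3, 0, 0.32, 0.6, 10, -3, 0, 0.32, 0.6, 10, -3, 0, 0.32, 0.6, 10, -3, 0, 0.32, 0.6, 10, -3, 0, 0.32, 0.6]
}}

```text
t: 20.4
tool_pos: [0.4319, 0.1541, 0.3378]
tool_rot: [0.708, 0.706, 0.0, 0.0]
contact_force: [-0.5, -0.0, 0.5]
width: 0.0511
grasp_force: 0.0
```

Emit:
{"method": "carry_out", "body": {
  "plan": [0, 0, 0, 0, 0.6, 0, 0, 0, 0, 0.6, 0, 0, 0, 0, 0.6, 0, 0, 0, 0, 0.6, 0, 0, 0, 0, 0.6]
}}

```text
t: 20.82
tool_pos: [0.4325, 0.1533, 0.3377]
tool_rot: [0.707, 0.707, -0.0, 0.0]
contact_force: [0.4, -0.9, -0.5]
width: 0.0515
grasp_force: 0.0
```

```bash
python3 w.py w5 .05 | grep -E "^\[|dark"|awk '{print substr($0,1,130)}' | head -20
```

```text
[0.4325 0.1533 0.3377] 90.0 cam [0.433 0.223 0.307] [[1.0, -0.0, 0.0], [-0.0, -0.96, 0.28], [0.0, -0.28, -0.96]] 347.9261094300838
dark [296.2 399.6] [0, 0, 640, 480, 74377] ctr [0.4344 0.1502] size [np.float64(402.2), np.float64(404.1)] ang [np.float64(76.1), 
dark [321.5  89. ] [302, 65, 37, 48, 939] ctr [0.4349 0.2571] size [np.float64(29.7), np.float64(23.5)] ang [np.float64(83.6), np.
dark [232.5 211.3] [226, 157, 12, 115, 417] ctr [0.3688 0.1704] size [np.float64(3.4), np.float64(87.4)] ang [np.float64(4.0), np.
```

View pics/w5.png

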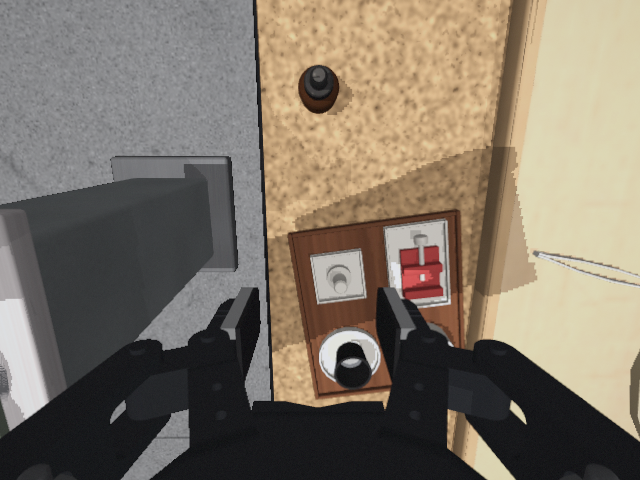

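Wrist view: die in the square dish (338,277), loupe in the round dish (352,363), vice in the oblong (421,265). Bottle body spans u 298–339, near bottom edge v 113, teat top (319,72).

```bash
python3 -c "
from m import *
c=pickle.load(open('wrist.pkl','rb'))
print(ray(c,(319,72),.091),ray(c,(319,112.5),.002)+[0,.0145,0],ray(c,(319,112.5),.05)+[0,.0145,0],ray(c,(298,92),.05),ray(c,(339,92),.05))
plan([(.434,.257,.338,90,.6,5),(.434,.257,.212,90,.6,10)])"
```

```text
[0.43368257 0.26053166 0.091     ] [0.43417424 0.2599514  0.002     ] [0.43391974 0.25649555 0.05      ] [0.41954433 0.25513108 0.05      ] [0.44758931 0.25512998 0.05      ]
t 20.87 at [0.4325 0.1533 0.3376] psi 90.0 w 0.0513 gf 0.0 F [-0.  -0.  -0.5]
[20.7, 0.3, -0.1, -0.0, 0.6, 20.7, 0.3, -0.1, -0.0, 0.6, 20.8, 0.3, -0.1, -0.0, 0.6, 20.7, 0.3, -0.0, -0.0, 0.6, 20.8, 0.2, -0.1, -0.01, 0.6]
[-0.0, 0.0, 12.6, 0.0, 0.6, -0.0, 0.0, 12.6, 0.0, 0.6, -0.0, 0.0, 12.6, 0.0, 0.6, -0.0, 0.0, 12.6, 0.0, 0.6, -0.0, 0.0, 12.6, 0.0, 0.6]
[-0.0, 0.0, 12.6, 0.0, 0.6, -0.0, 0.0, 12.6, 0.0, 0.6, -0.0, 0.0, 12.6, 0.0, 0.6, -0.0, 0.0, 12.6, 0.0, 0.6, -0.0, 0.0, 12.6, 0.0, 0.6]
```

Emit:
{"method": "carry_out", "body": {
  "plan": [21.3, 0.3, 0, 0, 0.6, 21.3, 0.3, 0, 0, 0.6, 21.3, 0.3, 0, 0, 0.6, 21.3, 0.3, 0, 0, 0.6, 21.3, 0.3, 0, 0, 0.6]
}}

```text
t: 21.28
tool_pos: [0.434, 0.2609, 0.3377]
tool_rot: [0.707, 0.707, -0.0, 0.0]
contact_force: [0.6, 0.8, -0.9]
width: 0.0517
grasp_force: 0.0
```

Emit:
{"method": "carry_out", "body": {
  "plan": [0, 0, 15, 0, 0.6, 0, 0, 15, 0, 0.6, 0, 0, 15, 0, 0.6, 0, 0, 15, 0, 0.6, 0, 0, 15, 0, 0.6]
}}

```text
t: 21.7
tool_pos: [0.434, 0.2601, 0.262]
tool_rot: [0.707, 0.707, 0.0, 0.0]
contact_force: [0.4, -0.4, -0.3]
width: 0.0514
grasp_force: 0.0
```

Emit:
{"method": "carry_out", "body": {
  "plan": [0, 0, 15, 0, 0.6, 0, 0, 15, 0, 0.6, 0, 0, 15, 0, 0.6, 0, 0, 5, 0, 0.6, 0, 0, 0, 0, 0.6]
}}

```text
t: 22.12
tool_pos: [0.4337, 0.2598, 0.2115]
tool_rot: [0.707, 0.707, -0.001, -0.0]
contact_force: [0.1, -0.1, -0.6]
width: 0.0515
grasp_force: 0.0
```

Emit:
{"method": "carry_out", "body": {
  "plan": [0, 0, 0, 0, 0.5, 0, 0, 0, 0, 0.4, 0, 0, 0, 0, 0.3, 0, 0, 0, 0, 0.2, 0, 0, 0, 0, 0.15],
  "grip_force": 40
}}

```text
t: 22.53
tool_pos: [0.4342, 0.2605, 0.2138]
tool_rot: [0.707, 0.707, 0.001, 0.0]
contact_force: [-0.7, -0.6, 6.2]
width: 0.0253
grasp_force: 39.3
```

Emit:
{"method": "carry_out", "body": {
  "plan": [0, 0, 0, 0, 0.15, 0, 0, 0, 0, 0.15, 0, 0, 0, 0, 0.15, 0, 0, -5, 0, 0.15, 0, 0, -10, 0, 0.15]
}}

```text
t: 22.95
tool_pos: [0.4334, 0.2599, 0.2273]
tool_rot: [0.707, 0.707, -0.001, -0.0]
contact_force: [-0.6, 0.2, -0.4]
width: 0.0249
grasp_force: 39.3
```

```bash
python3 -c "
from h import *
plan([(.434,.26,.34,90,.15,5),(.536,.032,.34,98,.15,15),(.536,.032,.235,98,.15,5)])"
```

```text
t 22.95 at [0.4334 0.2599 0.2273] psi 90.0 w 0.0249 gf 39.3 F [-0.6  0.2 -0.4]
[0.0, 0.1, -22.5, -0.0, 0.15, 0.0, 0.1, -22.6, -0.0, 0.15, 0.0, 0.1, -22.5, -0.0, 0.15, 0.0, 0.2, -22.6, -0.0, 0.15, 0.1, 0.1, -22.5, -0.0, 0.15]
[-15.2, 6.8, -0.0, -0.11, 0.15, -15.3, 6.7, -0.0, -0.11, 0.15, -15.3, 6.5, -0.0, -0.11, 0.15, -15.4, 6.4, -0.0, -0.11, 0.15, -15.4, 6.2, -0.0, -0.11, 0.15]
[-15.5, 6.1, -0.0, -0.11, 0.15, -15.6, 5.9, -0.0, -0.1, 0.15, -15.6, 5.8, -0.0, -0.11, 0.15, -15.7, 5.6, -0.0, -0.1, 0.15, -15.7, 5.5, -0.0, -0.11, 0.15]
[-15.8, 5.3, -0.0, -0.1, 0.15, -15.8, 5.2, -0.0, -0.11, 0.15, -15.9, 5.1, -0.0, -0.1, 0.15, -15.9, 4.9, -0.0, -0.11, 0.15, -16.0, 4.7, -0.0, -0.1, 0.15]
[0.0, 0.0, 21.0, -0.0, 0.15, 0.0, 0.0, 21.0, -0.0, 0.15, 0.0, 0.0, 21.0, -0.0, 0.15, 0.0, 0.0, 21.0, -0.0, 0.15, 0.0, 0.0, 21.0, -0.0, 0.15]
```

Emit:
{"method": "carry_out", "body": {
  "plan": [0, 0, -22.5, 0, 0.15, 0, 0, -22.5, 0, 0.15, 0, 0, -22.5, 0, 0.15, 0, 0, -22.5, 0, 0.15, 0, 0, -22.5, 0, 0.15]
}}

```text
t: 23.37
tool_pos: [0.4335, 0.26, 0.342]
tool_rot: [0.707, 0.707, 0.0, 0.0]
contact_force: [-0.2, 0.1, -0.4]
width: 0.0252
grasp_force: 39.4
```

Emit:
{"method": "carry_out", "body": {
  "plan": [-15.2, 6.8, 0, -0.11, 0.15, -15.3, 6.7, 0, -0.11, 0.15, -15.3, 6.6, 0, -0.11, 0.15, -15.4, 6.5, 0, -0.11, 0.15, -15.4, 6.4, 0, -0.11, 0.15]
}}

```text
t: 23.78
tool_pos: [0.4683, 0.1835, 0.3409]
tool_rot: [0.69, 0.724, 0.0, 0.0]
contact_force: [0.4, 0.3, -0.2]
width: 0.0251
grasp_force: 39.4
```

Emit:
{"method": "carry_out", "body": {
  "plan": [-15.5, 6.1, 0, -0.11, 0.15, -15.6, 6, 0, -0.1, 0.15, -15.6, 5.8, 0, -0.11, 0.15, -15.7, 5.6, 0, -0.1, 0.15, -15.7, 5.5, 0, -0.11, 0.15]
}}

```text
t: 24.2
tool_pos: [0.5024, 0.1074, 0.3408]
tool_rot: [0.673, 0.74, 0.0, 0.0]
contact_force: [0.0, 1.2, -1.2]
width: 0.0253
grasp_force: 39.4
```

Emit:
{"method": "carry_out", "body": {
  "plan": [-15.8, 5.3, 0, -0.1, 0.15, -15.8, 5.2, 0, -0.11, 0.15, -15.9, 5, 0, -0.1, 0.15, -16, 5, 0, -0.11, 0.15, -16, 4.7, 0, -0.1, 0.15]
}}

```text
t: 24.62
tool_pos: [0.5364, 0.0312, 0.3408]
tool_rot: [0.656, 0.755, 0.0, 0.0]
contact_force: [0.1, 0.3, -0.0]
width: 0.0254
grasp_force: 39.4
```

Emit:
{"method": "carry_out", "body": {
  "plan": [0, 0, 0, 0, 0.15, 0, 0, 0, 0, 0.15, 0, 0, 0, 0, 0.15, 0, 0, 0, 0, 0.15, 0, 0, 0, 0, 0.15]
}}

```text
t: 25.03
tool_pos: [0.536, 0.0328, 0.3403]
tool_rot: [0.656, 0.755, -0.0, -0.0]
contact_force: [-0.2, 0.1, -1.0]
width: 0.0256
grasp_force: 39.4
```

```bash
python3 w.py w6 .05 | grep -E "^\["
python3 - <<'E'
from m import *
c=capture('scene');a=c['color'][:,:,::-1][120:360,220:420]
w=cv2.imread('pics/w6.png')
o=np.zeros((480,800,3),np.uint8);o[:,400:]=cv2.resize(a,(400,480));o[:300,:400]=cv2.resize(w,(400,300))
cv2.imwrite('pics/c6.png',o)
plan([(.536,.032,.235,98,.15,5)])
E
```

```text
[0.536  0.0328 0.3403] 98.0 cam [0.526 0.102 0.31 ] [[0.99, 0.14, 0.0], [0.13, -0.95, 0.28], [0.04, -0.27, -0.96]] 347.92610943008384
t 25.13 at [0.5361 0.0326 0.3403] psi 98.0 w 0.0251 gf 39.4 F [-0.6  0.1 -0.2]
[-0.1, -0.0, 21.1, 0.0, 0.15, -0.1, -0.0, 21.0, 0.0, 0.15, -0.1, -0.1, 21.1, 0.0, 0.15, -0.2, -0.0, 21.0, 0.0, 0.15, -0.1, -0.1, 21.1, 0.01, 0.15]
```

View pics/c6.png

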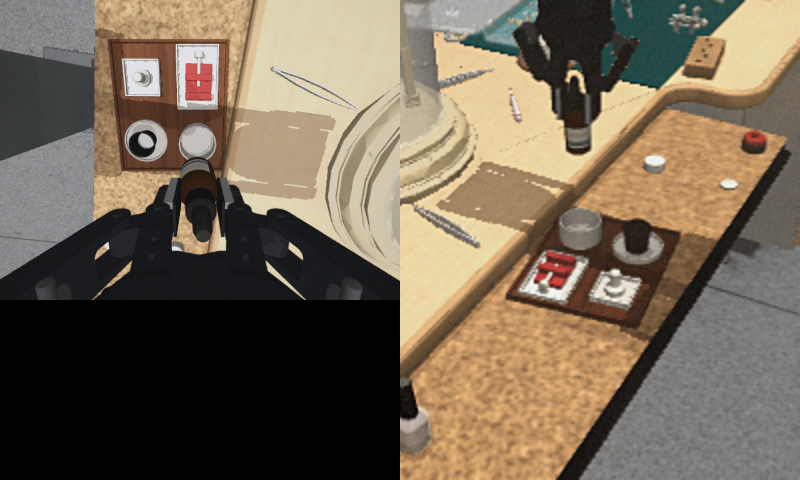

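View: bottle held upright between the pads; teat tip at wrist (326,379), bottom about (316,262). All the other parts stand in their dishes, and the tall cup is clear. Checking the held bottle's offset.

```bash
python3 -c "
from m import *
c=pickle.load(open('wrist.pkl','rb'));T=np.array([.5361,.0326,.3403])
g=cv2.cvtColor(c['color'],cv2.COLOR_RGB2HSV)[235:300,270:370,2]
for v in (252,258,264,275): print(v,c['color'][v,285:350:4].max(1))
print(c['color'][240:275:2,316].max(1))
for z in (.127,.169,.215): print(z,proj(c,[T[0],T[1],z]), proj(c,[T[0]-.002,T[1]+.0144,z]))
"
```

```text
252 [ 93 104  98 188 112  91  47  37  37  42  95 107 188 100 100 101 101]
258 [ 92 104  98  50  67  93  68  69  69  69  76 105  43  99 100 101 101]
264 [ 91 104  38  67 110 116 116 112 107 113 117 117  53  36 100 100 102]
275 [151  82 102 114  90  40  40  40  43  40  42  42  50  38  37 140 113]
[197 196 197 168 192 107  40  58  92  69 116 117 109 111 117 118  43  42]
0.127 [317.25241337 270.77403493] [317.31669856 246.01589462]
0.169 [317.28398561 304.69324271] [317.36637098 274.20232135]
0.215 [317.344764   370.33619694] [317.46374811 329.56285794]
```

Emit:
{"method": "carry_out", "body": {
  "plan": [0.4, 0.3, 21, 0, 0.15, 0.4, 0.3, 21, 0, 0.15, 0.4, 0.3, 21, 0, 0.15, 0.4, 0.3, 21, 0, 0.15, 0.4, 0.3, 21, 0, 0.15]
}}

```text
t: 25.55
tool_pos: [0.5374, 0.0346, 0.2344]
tool_rot: [0.656, 0.755, 0.0, 0.0]
contact_force: [-0.4, 0.7, -0.3]
width: 0.0254
grasp_force: 39.4
```

Emit:
{"method": "carry_out", "body": {
  "plan": [0, 0, 5, 0, 0.15, 0, 0, 5, 0, 0.15, 0, 0, 3, 0, 0.15, 0, 0, 1, 0, 0.15, 0, 0, 0, 0, 0.15]
}}

```text
t: 25.97
tool_pos: [0.5379, 0.0343, 0.222]
tool_rot: [0.656, 0.755, 0.001, 0.001]
contact_force: [-0.4, -0.6, -0.9]
width: 0.0254
grasp_force: 39.4
```

Down 2 mm more, release slowly, rise past the teat.

Emit:
{"method": "carry_out", "body": {
  "plan": [0, 0, 1, 0, 0.15, 0, 0, 1, 0, 0.15, 0, 0, 0, 0, 0.15, 0, 0, 0, 0, 0.3, 0, 0, 0, 0, 0.35]
}}

```text
t: 26.38
tool_pos: [0.5378, 0.0342, 0.2202]
tool_rot: [0.656, 0.755, 0.001, 0.001]
contact_force: [0.5, 0.1, 0.8]
width: 0.0299
grasp_force: 0.1
```

Emit:
{"method": "carry_out", "body": {
  "plan": [0, 0, 0, 0, 0.4, 0, 0, 0, 0, 0.45, 0, 0, 0, 0, 0.5, 0, 0, 0, 0, 0.55, 0, 0, 0, 0, 0.55]
}}

```text
t: 26.8
tool_pos: [0.5375, 0.0342, 0.2191]
tool_rot: [0.656, 0.755, -0.0, -0.0]
contact_force: [0.5, 0.5, -0.3]
width: 0.0468
grasp_force: 0.0
```

Emit:
{"method": "carry_out", "body": {
  "plan": [0, 0, -10, 0, 0.55, 0, 0, -20, 0, 0.55, 0, 0, -25, 0, 0.55, 0, 0, -25, 0, 0.55, 0, 0, -25, 0, 0.55]
}}

```text
t: 27.22
tool_pos: [0.5374, 0.0342, 0.326]
tool_rot: [0.656, 0.755, 0.0, 0.0]
contact_force: [1.0, 1.3, 0.5]
width: 0.0468
grasp_force: 0.0
```

Emit:
{"method": "carry_out", "body": {
  "plan": [0, 0, -25, 0, 0.55, -20, 0, -10, 0, 0.55, -20, 0, 0, 0, 0.55, -20, 0, 0, 0, 0.55, -20, 0, 0, 0, 0.55]
}}

```text
t: 27.63
tool_pos: [0.5485, -0.0457, 0.3605]
tool_rot: [0.656, 0.755, 0.0, 0.001]
contact_force: [0.1, 0.2, -0.2]
width: 0.0468
grasp_force: 0.0
```

Emit:
{"method": "carry_out", "body": {
  "plan": [0, 0, 0, 0, 0.55, 0, 0, 0, 0, 0.55, 0, 0, 0, 0, 0.55, 0, 0, 0, 0, 0.55, 0, 0, 0, 0, 0.55]
}}

```text
t: 28.05
tool_pos: [0.5485, -0.0442, 0.3593]
tool_rot: [0.656, 0.755, 0.0, -0.0]
contact_force: [0.5, 0.4, -0.2]
width: 0.0474
grasp_force: 0.0
```

```bash
python3 w.py w7 .05 | grep -E "^\["
python3 - <<'E'
from m import *
c=capture('scene');a=c['color'][:,:,::-1][160:400,190:420]
w=cv2.imread('pics/w7.png')
o=np.zeros((480,800,3),np.uint8);o[:,400:]=cv2.resize(a,(400,420)) if 0 else cv2.resize(a,(400,480));o[:300,:400]=cv2.resize(w,(400,300))
cv2.imwrite('pics/c7.png',o)
E
```

```text
[ 0.5485 -0.0442  0.3593] 98.0 cam [0.539 0.025 0.329] [[0.99, 0.14, 0.0], [0.13, -0.95, 0.28], [0.04, -0.27, -0.96]] 347.92610943008384
```

View pics/c7.png

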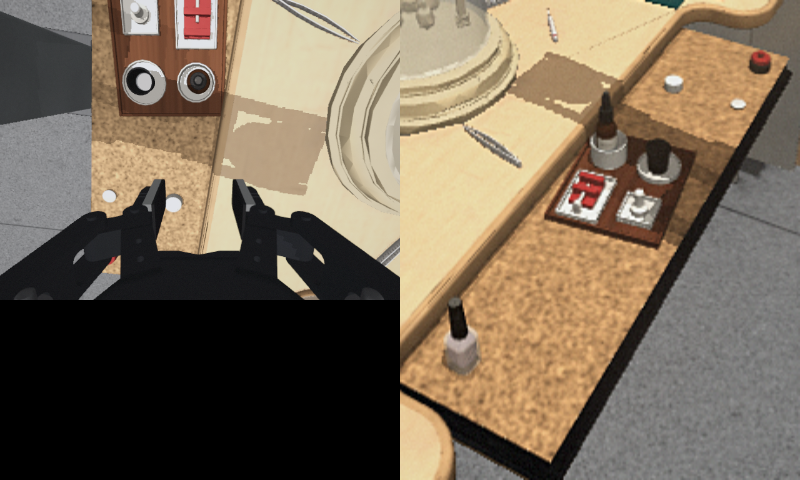

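The bottle stands upright and centred in the tall cup (wrist crop (197,82)). The other three are in their dishes, both look-alikes stand untouched, and the arm is clear. Handing in.

```bash
python3 -c "
from workcell import close_job
print(close_job())"
```

```text
the job is handed in; nothing more can be done
None
```

I handed the job in: bottle, loupe and die stand upright and the vice lies flat, each in its own cup or dish, and the last pictures show the lacquer bottle and oil cup standing where they were; no verdict was returned.

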